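# Sample tube misfiled in the control case

### The arm

A 7-joint arm with a two-finger parallel gripper is mounted at the origin on a cart in front of the work surface, level with it; the furniture and walls round the work are solid. World frame = base frame: x ahead of the robot, y to its left, z up, the work surface at z = 0. Lengths are in m, angles in rad, forces in N, time in s.
With the tool pointing down it reaches from about 0.4 to 0.85 m from the base axis. Payload 4.5 kg.
Tool frame: the origin (TCP) lies midway between the tips of the shut fingers; the grasp point (between the pads) lies behind it (r.grip_point_offset is the z of the grasp point in the tool frame, in m); z points along the fingers, y is the line along which they close (so a half turn about z gives the same grasp; the last joint's range is limited). The gripper opens to 88 mm and grips with 3 to 60 N. Pads are 18 mm wide; open, the fingers measure 123 mm over their backs; the gripper's body (75 mm by 187 mm) begins 45 mm behind the grasp point.
Start: joints at [-1.307, 0.689, -0.195, 1.565, 0.157, 0.902, -0.215], TCP at [0.142, 0.609, 0.239] pointing down, gripper open.
Joint ranges: [-3.01, 3.01], [-0.46, 2.08], [-1.47, 1.51], [0.13, 2.56], [-1, 4.14], [0.04, 2.09], [-2.66, 2.66]. Speed limits (rad/s): [2.57, 2.57, 3.14, 3.14, 3.14, 3.14, 3.14].

### API

Orientations are given as a unit quaternion [x, y, z, w].
In Python, from plant import r, optics, workorder gives the robot as it stands.
- The arm moves only by the shell command python3 -m creep 'ROWS' [FORCE]. ROWS is JSON, a list of rows, each an object of numbers: "grip": the gripper command: -1 is shut, 1 is fully open, values between are in proportion; "tx", "ty", "tz": the shift along the tool's x, y, z in cm; "spin": the turn about the tool's z in degrees. In form: [{"grip": .., "tx": .., "ty": .., "tz": .., "spin": ..}, ...]. A call has 1 to 8 rows; each row shifts and turns the commanded pose from where the row before left it, along the tool's axes as they then stand; what a row does not reach is not made up. A row lasts 1/12 s, in which the tool goes at most 41.7 mm and 7.16 degrees, less where a joint would pass 70% of its speed; a pose out of reach is approached as far as the arm can. A call with a gripper value outside its range is refused whole. The fingers move at their own pace and stop on an object; FORCE is the grip in N (left out, the last holds). Time passes only in rows, so rows that do not move let the fingers close. It gives the time, the measured TCP pose, the force, the opening and the grip force at its end, in the units of the state.
- r.get_state(): the state, without advancing time (a new reading comes with each control period).
- optics.snapshot(name): name is "side" or "top" or "wrist"; returns (picture, depth): 400x640x3 uint8, red, green, blue; 400x640 float32, m along the optical axis (not along the pixel's ray), 0 where there is no reading.
- optics.get_calibration(name): a dict with "fx", "fy", "cx", "cy" (pixels), "extrinsics" (4x4, takes a point from world to camera coordinates). Camera axes: x right, y down, z forward; pixel columns grow to the right and rows downward; lengths in m; the calibration is good to about 2 mm. The wrist camera is an equidistant fisheye: a pixel r from the principal point sees the ray r / f radians off the axis. A picture is of the moment at which its call begins: read the wrist's pose just before it. get_calibration takes no time and is no camera call; for the wrist camera it gives the pose at the moment of the call.
- workorder.finish_job(): hands the job in; it is judged then, once.
The state is a dict: "clock": time; "q": joint angles; "qd": joint speeds; "joint_torque": joint torques, N m; "tool_pos": TCP position; "eef_rot": TCP orientation; "contact_force": force on the tool from outside, world axes, zero at the start; "moment": the same for the moment, N m; "opening": opening from 0.0 (shut) to 1.0 (fully open); "finger_force": force on a finger pad.
Only numpy, scipy, OpenCV 4.12 (cv2) and the standard library are available. Lean on these libraries where they do the work, as an engineer would, in place of code of your own. Each camera call takes 0.05 s, during which the arm holds its last target. There are 200 camera calls.

### The job

A patient's sample tube has been packed by mistake into the closed, clear-lidded case of control vials, and the vial that belongs in its hole has been left standing on the bench. Set the label roll and the stamp down from the lid onto the bench, open the lid until it stays open, stand the tube in the free hole of the tube rack, then stand the left-out vial in the hole that the tube has freed; close the lid and put the roll and the stamp back upright on it, each where it stood before. Leave the other two vials in their holes and tip nothing over.

Things in the scene. Friction and masses are not known exactly. Their poses are not given: they have to be found in the camera images.
- control_case: Fixed case: grey tray 110 (x) x 170 (y) x 34 mm high under a clear hollow box-shaped cover (the lid). Origin: centre of its underside; x points to the hinge side, y along its length, z up. Flat top of the closed lid at z = 92 mm. A white insert, top at z = 26 mm, has three round holes 29 mm wide, at x = -29 mm and y = -50, 0, +50 mm; their floor is at z = 3 mm.
- case_lid (a joint): Lid angle in rad: 0 closed, 1.72 fully open (tipped back on its stop, away from the robot). The hinge axis runs along the case's y through x = +55, z = 34 mm. It moves freely (0.16 kg): below about 1.1 rad it falls shut, above that it falls open and stays.
- lid_tongue (a point): Grip point on the lid's white pull tongue, which sticks out 34 mm from the front (-x) face of the cover, 22 mm wide along the case's y, 10 mm thick. The point is mid-thickness, 22 mm out from the cover; with the lid closed at x = -77, y = 0, z = 40 mm of the case. It turns with the lid; pinched from above by its two sides it can turn between the pads as the lid swings.
- label_roll: White roll of labels, 62 mm across, 36 mm high, standing flat on the back half of the closed lid; 0.11 kg. Origin: centre of its underside; z up.
- stamp: Rubber stamp: black foot 24 (x) x 44 (y) x 14 mm with a round knob 22 mm wide above it, 54 mm high in all; stands on the back half of the closed lid beside the roll. Origin: centre of its underside; z up.
- tube: The misfiled sample tube: slender, 78 mm high, body 13 mm and cap (from 60 mm up) 16 mm wide; stands loosely in one of the three holes of the case, taller than the vials. Origin: centre of its bottom; z along it to the cap.
- vial_a: Squat control vial, 24 mm wide, 52 mm high, narrower cap (20 mm) from 40 mm up; stands in a hole of the case and stays there. Origin: centre of its bottom; z up.
- vial_b: Control vial of the same shape in another hole of the case; stays there. Origin: centre of its bottom; z up.
- vial_out: The left-out control vial, same shape (24 mm wide, 52 mm high, cap 20 mm wide from 40 mm up), standing alone on the bench between case and rack. Origin: centre of its bottom; z up. The bench at x 0.45 to 0.54 m, y -0.08 to 0.44 m is bare round case, rack and vial; a tall analyser stands at x > 0.57, y < 0.13 m and a scanner at y < -0.12 m.
- rack_hole (a point): The free hole of the white tube rack (40 x 110 x 48 mm, fixed; three holes in a row 34 mm apart along the point's y; the other two, at -34 and -68 mm, hold tubes reaching 84 mm over the bench). The point is the centre of the hole's floor, 6 mm over the bench; z up. The hole is 21 mm wide, its mouth 40 mm above the point; a tube leans a little in it.
Not all that is in view belongs to the job. Of the things that look like the stamp, the largest one is meant.

How it is judged:
On the way, in this order (a step that is already met when the one before it is completed fails the run):
1. roll and stamp stand on the bench, let go, the lid still closed (height (world z) of each of label_roll, stamp below 0.012 m and angle between each of label_roll, stamp's own z axis and vertical below 0.2 rad and contact force between the fingers and label_roll below 0.1 N and contact force between the fingers and stamp below 0.1 N and value of joint case_lid below 0.1 rad), for 0.2 s.
2. the lid stands open by itself (value of joint case_lid above 1.3 rad and contact force between the fingers and control_case below 0.1 N), for 0.2 s.
3. the tube stands in the free hole of the rack, let go (horizontal distance between tube and rack_hole below 0.01 m and z of tube in the frame of rack_hole below 0.008 m and angle between tube's own z axis and vertical below 0.35 rad and contact force between the fingers and tube below 0.1 N), for 0.2 s.
4. the left-out vial stands in the freed hole of the case, let go (z of vial_out in the frame of control_case below 0.008 m and x of vial_out in the frame of control_case between -0.037 and -0.021 m and y of vial_out in the frame of control_case between -0.058 and 0.058 m and angle between vial_out's own z axis and vertical below 0.25 rad and contact force between the fingers and vial_out below 0.1 N), for 0.2 s.
5. the lid is closed again (value of joint case_lid below 0.06 rad), for 0.2 s.
At the end, for the whole second after the job is handed in: Lid closed (0.06 rad); roll and stamp upright on it, each within 15 mm of its start; tube in the free rack hole, within 8 mm of its floor, leaning under 0.35 rad; left-out vial in the freed hole, within 5 mm of its floor; other vials within 12 mm of their start; all let go, at rest (value of joint case_lid below 0.06 rad and distance of each of label_roll, stamp from where it was at the start of the episode below 0.015 m and angle between each of label_roll, stamp's own z axis and vertical below 0.12 rad and horizontal distance between tube and rack_hole below 0.01 m and z of tube in the frame of rack_hole below 0.008 m and angle between tube's own z axis and vertical below 0.35 rad and z of vial_out in the frame of control_case below 0.008 m and x of vial_out in the frame of control_case between -0.037 and -0.021 m and y of vial_out in the frame of control_case between -0.058 and 0.058 m and angle between vial_out's own z axis and vertical below 0.25 rad and distance of each of vial_a, vial_b from where it was at the start of the episode below 0.012 m and linear speed of each of label_roll, stamp, tube, vial_out below 0.02 m/s); the robot touches nothing.
It fails at once if the tube is tipped over (angle between tube's own z axis and vertical above 0.9 rad).
It fails at once if the roll, the stamp or the left-out vial is tipped over (angle between any of label_roll, stamp, vial_out's own z axis and vertical above 0.9 rad).
It fails at once if one of the other two vials leaves its hole (distance of any of vial_a, vial_b from where it was at the start of the episode above 0.02 m).
It also fails if it takes over 138 s, if anything falls off the work surface, if the arm or the gripper's body presses on something with over 40 N, if the wrist force passes 120 N, or if a joint passes its speed limit or range.

## Working session

There is one attempt and no reset: what is moved stays moved. The work goes in short steps, Python scripts to look and compute and a shell command to move; the robot and the scene stay as the last step left them, time stands still between calls to the robot, and variables do not carry over. Pictures are saved under pics/ and viewed, at most 14 in all, crops included, and the job is handed in when it is done.

```bash
mkdir -p pics; ls
python3 - <<'E'
from plant import r,optics
import cv2,numpy as np
s=r.get_state();print({k:np.round(v,3) for k,v in s.items()},r.grip_point_offset)
for n in("side","top"):
    p,d=optics.snapshot(n);cv2.imwrite(f"pics/{n}0.png",p[...,::-1]);np.savez(f"{n}0.npz",p=p,d=d)
    c=optics.get_calibration(n);print(n,c["fx"],c["fy"],c["cx"],c["cy"],np.round(c["extrinsics"],3).tolist())
E
```

```text
pics
{'clock': np.float64(0.0), 'q': array([-1.307,  0.69 , -0.195,  1.566,  0.157,  0.903, -0.215]), 'qd': array([ 0.   , -0.002,  0.   , -0.   ,  0.001, -0.001, -0.001]), 'joint_torque': array([ 0.0000e+00, -5.2757e+01, -1.2670e+00, -1.5343e+01, -5.3000e-02,
        7.0000e-03,  0.0000e+00]), 'tool_pos': array([0.142, 0.608, 0.238]), 'eef_rot': array([ 0.115,  0.993, -0.001, -0.   ]), 'contact_force': array([-0.262, -0.469,  0.511]), 'moment': array([ 0.003, -0.042, -0.011]), 'finger_force': np.float64(0.0), 'opening': np.float64(1.0)} -0.0187
side 494.9794280437282 494.9794280437282 318.31387602380397 204.89492367304987 [[-1.0, -0.024, 0.004, 0.541], [-0.017, 0.565, -0.825, -0.037], [0.018, -0.825, -0.565, 1.203], [0.0, 0.0, 0.0, 1.0]]
top 394.89969291810576 394.89969291810576 323.9943371556215 198.4006976646202 [[-0.017, -0.999, 0.028, 0.203], [-0.982, 0.011, -0.187, 0.549], [0.187, -0.031, -0.982, 0.844], [0.0, 0.0, 0.0, 1.0]]
```

View pics/top0.png

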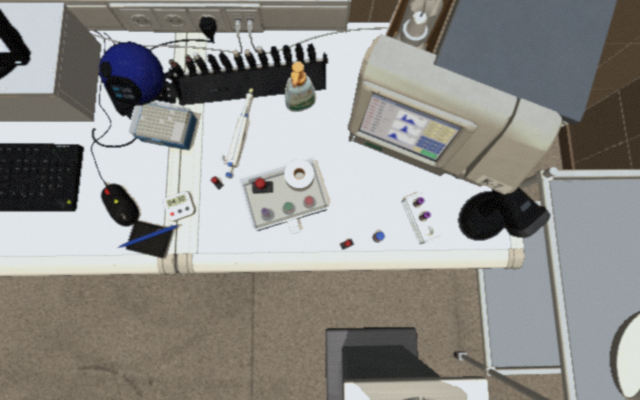

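View pics/side0.png

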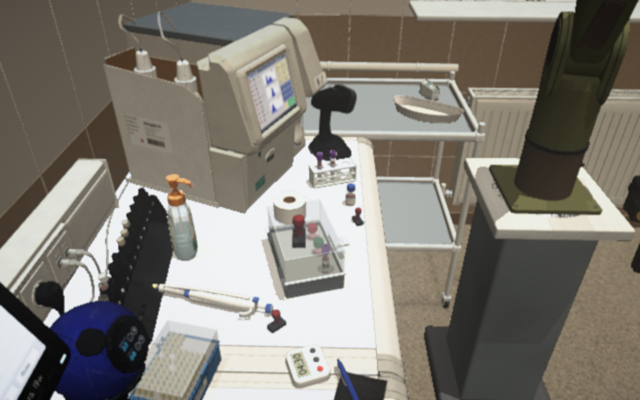

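The top view shows the case near (285,195), with the roll at (299,174) and a red-knobbed stamp at (261,184) on the lid. Vial_out is at (378,236) and the rack at (420,215).

Stamp candidates in the top view are (261,184) on the lid, (217,182) on the bench and (347,243) on the bench. The one on the lid fits, because it stands beside the roll and is the largest. I'll confirm it in a crop.

```bash
cat > h.py <<'E'
import numpy as np,cv2
from plant import r,optics
def ray(n,u,v,c=None):
    c=c or optics.get_calibration(n);E=np.array(c["extrinsics"]);R=E[:3,:3];o=-R.T@E[:3,3]
    x=(u-c["cx"])/c["fx"];y=(v-c["cy"])/c["fy"]
    if n=="wrist":
        t=np.hypot(x,y);k=np.sin(t)/max(t,1e-9);d=np.array([x*k,y*k,np.cos(t)])
    else:d=np.array([x,y,1.])
    return o,R.T@d
def plane(n,u,v,z,c=None):
    o,d=ray(n,u,v,c);return o+d*(z-o[2])/d[2]
def cloud(n,d):
    c=optics.get_calibration(n);E=np.array(c["extrinsics"]);v,u=np.mgrid[:400,:640]
    P=np.stack([(u-c["cx"])/c["fx"]*d,(v-c["cy"])/c["fy"]*d,d],-1)
    return (P-E[:3,3])@E[:3,:3]
def blobs(m,amin=5):
    n,l,s,c=cv2.connectedComponentsWithStats(m.astype(np.uint8));return [(s[i,4],c[i].round(1)) for i in range(1,n) if s[i,4]>=amin]
E
python3 - <<'E'
from h import *
T=np.load("top0.npz");S=np.load("side0.npz")
a=cv2.resize(T["p"][145:260,200:460],None,fx=3,fy=3,interpolation=cv2.INTER_CUBIC)
b=cv2.resize(S["p"][140:300,250:390],None,fx=3.7,fy=3.7,interpolation=cv2.INTER_CUBIC)
cv2.imwrite("pics/a.png",a[...,::-1]);cv2.imwrite("pics/b.png",b[...,::-1])
for n,I,reg in(("top",T,(slice(145,260),slice(190,460))),("side",S,(slice(140,340),slice(250,390)))):
    P=cloud(n,I["d"]);hsv=cv2.cvtColor(I["p"],cv2.COLOR_RGB2HSV)
    for col,(h0,h1) in dict(red=(170,190),purple=(130,160),blue=(105,128),green=(50,90)).items():
        H=hsv[...,0].astype(int);H=np.where(H<10,H+180,H);m=np.zeros(H.shape,bool)
        m[reg]=((H>=h0)&(H<=h1)&(hsv[...,1]>70))[reg]
        for A,c in blobs(m,6):
            print(n,col,A,c,P[int(c[1]),int(c[0])].round(3))
E
```

```text
top red 38 [214.6 180.1] [0.6   0.447 0.036]
top red 110 [259.9 183.4] [0.567 0.329 0.145]
top red 45 [308.6 199.9] [0.542 0.231 0.093]
top red 41 [347.3 243.1] [0.451 0.145 0.037]
top purple 34 [419.9 200.5] [ 0.539 -0.011  0.085]
top purple 34 [426.2 214.6] [ 0.508 -0.024  0.085]
top blue 105 [432.5 147.5] [0.607 0.004 0.247]
top blue 14 [229.5 163.7] [0.641 0.414 0.034]
top blue 21 [228.6 174.4] [0.618 0.419 0.021]
top blue 54 [379.6 235.6] [0.467 0.075 0.054]
top green 21 [375.2 146.8] [0.669 0.077 0.065]
top green 65 [428.4 153.6] [0.602 0.005 0.224]
side red 25 [358.  210.5] [0.452 0.15  0.035]
side red 157 [298.4 222.9] [0.568 0.341 0.141]
side red 46 [311.9 226.9] [0.548 0.288 0.094]
side red 56 [275.5 313.6] [0.602 0.452 0.035]
side red 9 [276. 322.] [0.601 0.453 0.014]
side purple 33 [332.4 153.5] [ 0.509 -0.02   0.081]
side purple 34 [319.2 155.8] [ 0.54  -0.005  0.083]
side blue 43 [350.7 186.8] [0.468 0.08  0.052]
side blue 21 [255.2 299. ] [0.64  0.416 0.03 ]
side blue 38 [267.8 307.7] [0.619 0.425 0.021]
side green 31 [259.7 183. ] [0.672 0.083 0.058]
```

View pics/a.png

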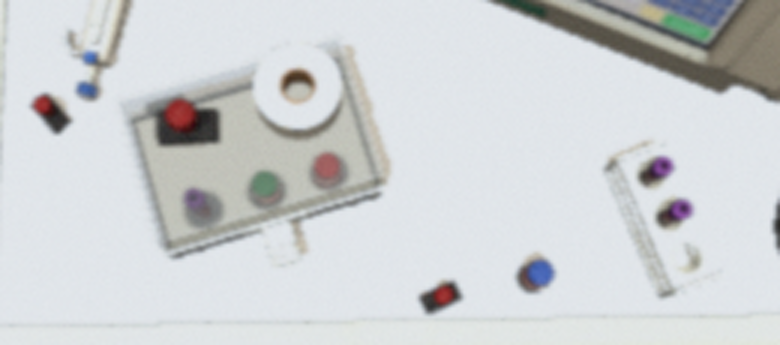

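View pics/b.png

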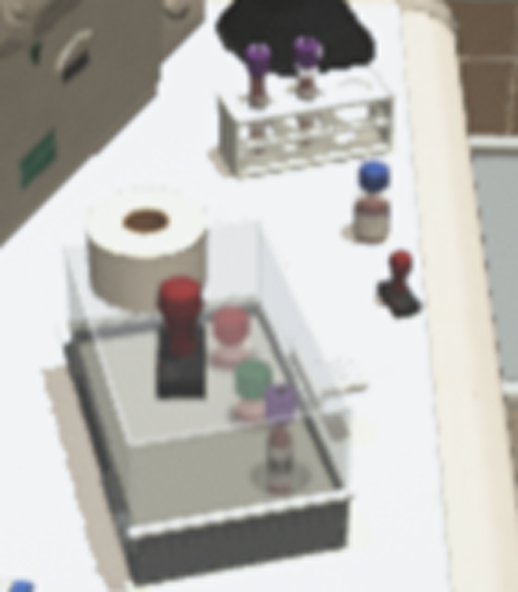

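The crops confirm the stamp on the lid, at top (260,183), as the largest. The tube is the purple cap under the lid at top (266,212). The free rack hole is at top (430,231), toward the robot. Next I'll fit the geometry from depth.

Run:
```python
from h import *
for n in("top","side"):
    D=np.load(n+"0.npz");P=cloud(n,D["d"]).reshape(-1,3);rgb=D["p"].reshape(-1,3).astype(int)
    box=lambda x0,x1,y0,y1,z0,z1:P[(P[:,0]>x0)&(P[:,0]<x1)&(P[:,1]>y0)&(P[:,1]<y1)&(P[:,2]>z0)&(P[:,2]<z1)]
    def f(nm,Q):
        if len(Q)<4:print(n,nm,len(Q));return
        (c,w,a)=cv2.minAreaRect(Q[:,:2].astype(np.float32))
        print(n,nm,len(Q),"rect",np.round(c,4),np.round(w,4),round(a,1),"med z",np.median(Q[:,2]).round(4),"mean",Q.mean(0).round(4))
    f("lid",box(.46,.65,.17,.4,.086,.098)); f("lid+",box(.46,.65,.17,.4,.086,.2))
    f("roll",box(.5,.65,.17,.30,.12,.137));f("knob",box(.5,.62,.3,.4,.135,.155));f("foot",box(.5,.62,.3,.4,.100,.112))
    f("tongue",box(.42,.51,.2,.32,.03,.06));f("rack",box(.43,.6,-.1,.06,.042,.053));f("vial_out",box(.44,.49,.06,.11,.045,.06));f("decoy",box(.43,.49,.115,.17,.01,.06))
```

```text
top lid 3001 rect [0.5618 0.2864] [0.1105 0.1701] 16.4 med z 0.0926 mean [0.5516 0.291  0.0926]
top lid+ 3990 rect [0.5618 0.2864] [0.1105 0.1701] 16.4 med z 0.0932 mean [0.5591 0.2861 0.1004]
top roll 628 rect [0.5907 0.25  ] [0.0603 0.0621] 89.4 med z 0.1284 mean [0.5896 0.2505 0.1283]
top knob 98 rect [0.5676 0.3287] [0.0211 0.0195] 80.7 med z 0.1445 mean [0.567  0.3281 0.1435]
top foot 167 rect [0.5679 0.3292] [0.0237 0.0444] 2.6 med z 0.1061 mean [0.5657 0.3262 0.106 ]
top tongue 211 rect [0.4899 0.2855] [0.0343 0.067 ] 7.1 med z 0.046 mean [0.495  0.2739 0.0465]
top rack 650 rect [ 0.5075 -0.0257] [0.1118 0.0412] 20.3 med z 0.047 mean [ 0.5047 -0.0251  0.047 ]
top vial_out 63 rect [0.4651 0.0742] [0.0174 0.0178] 86.9 med z 0.0517 mean [0.4655 0.0739 0.0519]
top decoy 76 rect [0.4519 0.1449] [0.0157 0.0303] 25.0 med z 0.0336 mean [0.4513 0.1466 0.0251]
side lid 2536 rect [0.5617 0.2863] [0.1102 0.1741] 16.3 med z 0.0919 mean [0.5523 0.3075 0.0918]
side lid+ 3736 rect [0.5617 0.2863] [0.1102 0.1741] 16.3 med z 0.0926 mean [0.5622 0.3001 0.1012]
side roll 556 rect [0.5905 0.2523] [0.0606 0.0633] 1.9 med z 0.1276 mean [0.5898 0.2553 0.1269]
side knob 112 rect [0.5677 0.332 ] [0.0198 0.0189] 43.7 med z 0.1426 mean [0.5676 0.3338 0.1417]
side foot 184 rect [0.5685 0.3296] [0.0231 0.0453] 2.6 med z 0.1056 mean [0.5677 0.3369 0.1055]
side tongue 70 rect [0.484  0.2644] [0.0148 0.0233] 20.6 med z 0.0448 mean [0.483  0.2668 0.0438]
side rack 377 rect [ 0.5074 -0.0254] [0.1126 0.0463] 22.4 med z 0.0461 mean [ 0.5076 -0.0223  0.0461]
side vial_out 48 rect [0.4649 0.0754] [0.0187 0.0183] 10.8 med z 0.0508 mean [0.4655 0.0759 0.0503]
side decoy 86 rect [0.4515 0.1459] [0.0144 0.0275] 22.0 med z 0.0263 mean [0.4516 0.148  0.0245]
```

Everything checks against the given sizes: the lid top is 0.110 x 0.170 m at z 0.0925, and the roll, foot, rack and tongue all agree. The case yaw is 16.4°. I'll add a planning helper and make the first move.

```bash
cat > go.py <<'E'
import sys,numpy as np
from plant import r
from scipy.spatial.transform import Rotation as R
# go.py x y zgrip closing_angle_deg : spin, then shifts (cm) in the spun frame
x,y,z,a=map(float,sys.argv[1:5]);s=r.get_state();M=R.from_quat(s["eef_rot"]).as_matrix()
cur=np.degrees(np.arctan2(M[1,1],M[0,1]));d=(a-cur+90)%180-90
N=R.from_euler('z',d,degrees=True).as_matrix()@M
p=np.array(s["tool_pos"]);t=np.array([x,y,z+r.grip_point_offset])
print("spin %.1f"%-d,"shift",np.round(N.T@(t-p)*100,2),"grip pt",np.round(p-[0,0,r.grip_point_offset],4),"ang %.1f tilt %.2f"%(cur,np.degrees(np.arccos(-M[2,2]))),"q7 %.2f open %.3f ff %.1f t %.1f"%(s["q"][6],s["opening"],s["finger_force"],s["clock"]),"F",np.round(s["contact_force"],1))
E
python3 -m creep '[{"spin":7,"grip":1},{"spin":7},{"spin":7},{"spin":7},{"spin":7},{"spin":7},{"spin":7},{"spin":7}]'
python3 -m creep '[{"spin":4.4},{}]'
python3 go.py .5905 .2505 .19 16.4
```

```text
spin 60.4 shift [-46.95  32.92   6.62] grip pt [0.1423 0.608  0.2567] ang 76.8 tilt 0.09 q7 -0.22 open 0.998 ff 0.0 t 0.1 F [ 0.2 -0.6  0.5]$[0]: bad value
$[0]: bad value
```

The rows were refused, so I'll give every field.

```bash
python3 -m creep '[{"grip":1,"tx":0,"ty":0,"tz":0,"spin":7},{"grip":1,"tx":0,"ty":0,"tz":0,"spin":7},{"grip":1,"tx":0,"ty":0,"tz":0,"spin":7},{"grip":1,"tx":0,"ty":0,"tz":0,"spin":7},{"grip":1,"tx":0,"ty":0,"tz":0,"spin":7},{"grip":1,"tx":0,"ty":0,"tz":0,"spin":7},{"grip":1,"tx":0,"ty":0,"tz":0,"spin":7},{"grip":1,"tx":0,"ty":0,"tz":0,"spin":7}]' 
python3 -m creep '[{"grip":1,"tx":0,"ty":0,"tz":0,"spin":4.4},{"grip":1,"tx":0,"ty":0,"tz":0,"spin":0}]'
python3 go.py .5905 .2505 .25 16.4
```

```text
clock: 0.77
tool_pos: [0.1422, 0.6082, 0.2383]
eef_rot: [0.57, 0.822, -0.0, 0.0]
contact_force: [-0.1, 0.3, -0.7]
opening: 1.003
finger_force: 0.0
clock: 0.93
tool_pos: [0.1421, 0.6083, 0.2383]
eef_rot: [0.599, 0.8, -0.0, 0.0]
contact_force: [-0.2, -0.3, -0.6]
opening: 1.0
finger_force: 0.0
spin -0.1 shift [-46.98  32.92   0.74] grip pt [0.1421 0.6083 0.257 ] ang 16.3 tilt 0.06 q7 -1.05 open 1.000 ff 0.0 t 0.9 F [-0.2 -0.3 -0.6]
```

```bash
for i in 1 2; do python3 -m creep '[{"grip":1,"tx":-2.93,"ty":2.05,"tz":0,"spin":0},{"grip":1,"tx":-2.93,"ty":2.05,"tz":0,"spin":0},{"grip":1,"tx":-2.93,"ty":2.05,"tz":0,"spin":0},{"grip":1,"tx":-2.93,"ty":2.05,"tz":0,"spin":0},{"grip":1,"tx":-2.93,"ty":2.05,"tz":0,"spin":0},{"grip":1,"tx":-2.93,"ty":2.05,"tz":0,"spin":0},{"grip":1,"tx":-2.93,"ty":2.05,"tz":0,"spin":0},{"grip":1,"tx":-2.93,"ty":2.05,"tz":0,"spin":0}]'|head -2; done
python3 -m creep '[{"grip":1,"tx":0,"ty":0,"tz":0,"spin":0},{"grip":1,"tx":0,"ty":0,"tz":0,"spin":0},{"grip":1,"tx":0,"ty":0,"tz":0,"spin":0}]'|head -1
python3 go.py .5905 .2505 .115 16.4
python3 - <<'E'
from h import *
p,d=optics.snapshot("wrist");cv2.imwrite("pics/w1.png",p[...,::-1])
for P in([.5905,.2505,.128],[.5678,.329,.146],[.4879,.2647,.045],[.5199,.3262,.08],[.4756,-.0375,.048]):
    c=optics.get_calibration("wrist");q=(np.array(c["extrinsics"])@np.r_[P,1])[:3];t=np.arctan2(np.hypot(*q[:2]),q[2]);k=t*c["fx"]/np.hypot(*q[:2]);print(P,(c["cx"]+q[0]*k).round(),(c["cy"]+q[1]*k).round())
E
```

```text
clock: 1.6
tool_pos: [0.367, 0.4288, 0.2386]
clock: 2.27
tool_pos: [0.5906, 0.2503, 0.2385]
clock: 2.52
spin 0.1 shift [-0.22  0.12 14.2 ] grip pt [0.5889 0.2522 0.257 ] ang 16.5 tilt 0.09 q7 -0.16 open 1.001 ff 0.0 t 2.5 F [-0.5  0.6  0.5]
[0.5905, 0.2505, 0.128] 318.0 198.0
[0.5678, 0.329, 0.146] 319.0 104.0
[0.4879, 0.2647, 0.045] 235.0 139.0
[0.5199, 0.3262, 0.08] 271.0 92.0
[0.4756, -0.0375, 0.048] 195.0 330.0
```

View pics/w1.png

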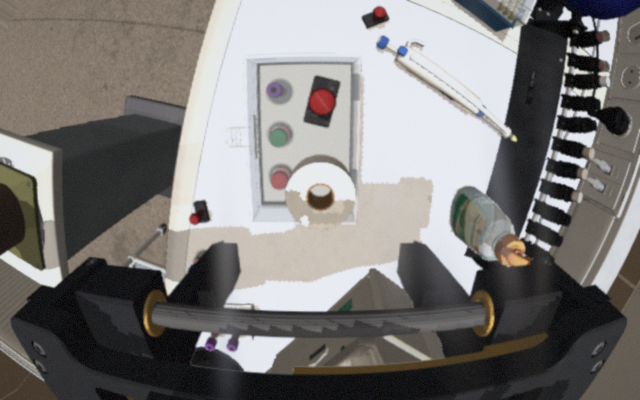

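The wrist view puts the roll at (320,197), the stamp at (321,102) and the tongue at (235,137). These match the predicted pixels to within a few. I'll descend and grip the roll.

```bash
python3 -m creep '[{"grip":1,"tx":-0.2,"ty":0.1,"tz":3,"spin":0},{"grip":1,"tx":0,"ty":0,"tz":3,"spin":0},{"grip":1,"tx":0,"ty":0,"tz":3,"spin":0},{"grip":1,"tx":0,"ty":0,"tz":2.5,"spin":0},{"grip":1,"tx":0,"ty":0,"tz":1.5,"spin":0},{"grip":1,"tx":0,"ty":0,"tz":1,"spin":0},{"grip":1,"tx":0,"ty":0,"tz":0,"spin":0},{"grip":1,"tx":0,"ty":0,"tz":0,"spin":0}]' 12|head -2
python3 go.py .5905 .2505 .116 16.4
for i in 1 2; do python3 -m creep '[{"grip":-1,"tx":0,"ty":0,"tz":0,"spin":0},{"grip":-1,"tx":0,"ty":0,"tz":0,"spin":0},{"grip":-1,"tx":0,"ty":0,"tz":0,"spin":0},{"grip":-1,"tx":0,"ty":0,"tz":0,"spin":0},{"grip":-1,"tx":0,"ty":0,"tz":0,"spin":0},{"grip":-1,"tx":0,"ty":0,"tz":0,"spin":0}]' 12|tail -2;done
python3 go.py .49 .412 .2 16.4
```

```text
clock: 3.23
tool_pos: [0.5907, 0.2512, 0.099]
spin 0.1 shift [-0.07 -0.04  0.17] grip pt [0.5907 0.2512 0.1177] ang 16.5 tilt 0.04 q7 -0.15 open 1.004 ff 0.0 t 3.2 F [ 0.1 -0.4  0.5]
opening: 0.689
finger_force: 12.0
opening: 0.692
finger_force: 12.0
spin 0.0 shift [18.39 -5.16 -8.19] grip pt [0.5915 0.2502 0.1181] ang 16.4 tilt 0.06 q7 -0.15 open 0.692 ff 12.0 t 4.2 F [-0.6  0.2  5.9]
```

```bash
python3 -m creep '[{"grip":-1,"tx":0,"ty":0,"tz":-1,"spin":0},{"grip":-1,"tx":0,"ty":0,"tz":-2,"spin":0},{"grip":-1,"tx":0,"ty":0,"tz":-2.5,"spin":0},{"grip":-1,"tx":0,"ty":0,"tz":-2,"spin":0},{"grip":-1,"tx":0,"ty":0,"tz":-0.8,"spin":0}]' |sed -n 2p
python3 -m creep '[{"grip":-1,"tx":2.3,"ty":-0.65,"tz":0,"spin":0},{"grip":-1,"tx":2.3,"ty":-0.65,"tz":0,"spin":0},{"grip":-1,"tx":2.3,"ty":-0.65,"tz":0,"spin":0},{"grip":-1,"tx":2.3,"ty":-0.65,"tz":0,"spin":0},{"grip":-1,"tx":2.3,"ty":-0.65,"tz":0,"spin":0},{"grip":-1,"tx":2.3,"ty":-0.65,"tz":0,"spin":0},{"grip":-1,"tx":2.3,"ty":-0.65,"tz":0,"spin":0},{"grip":-1,"tx":2.3,"ty":-0.65,"tz":0,"spin":0}]'|sed -n 2p
python3 -m creep '[{"grip":-1,"tx":0,"ty":0,"tz":2,"spin":0},{"grip":-1,"tx":0,"ty":0,"tz":3,"spin":0},{"grip":-1,"tx":0,"ty":0,"tz":3,"spin":0},{"grip":-1,"tx":0,"ty":0,"tz":3,"spin":0},{"grip":-1,"tx":0,"ty":0,"tz":3,"spin":0},{"grip":-1,"tx":0,"ty":0,"tz":1.5,"spin":0},{"grip":-1,"tx":0,"ty":0,"tz":0.5,"spin":0},{"grip":-1,"tx":0,"ty":0,"tz":0,"spin":0}]'|tail -2
python3 go.py .49 .412 .027 16.4
```

```text
tool_pos: [0.5925, 0.2506, 0.1848]
tool_pos: [0.488, 0.4124, 0.181]
opening: 0.686
finger_force: 12.0
spin 0.0 shift [0.02 0.16 1.23] grip pt [0.4886 0.4113 0.0393] ang 16.4 tilt 0.13 q7 -0.42 open 0.686 ff 12.0 t 6.0 F [ 0.1 -0.1 -1.6]
```

```bash
python3 -m creep '[{"grip":-1,"tx":0,"ty":0,"tz":0.5,"spin":0},{"grip":-1,"tx":0,"ty":0,"tz":0.4,"spin":0},{"grip":-1,"tx":0,"ty":0,"tz":0.25,"spin":0},{"grip":-1,"tx":0,"ty":0,"tz":0.1,"spin":0},{"grip":-1,"tx":0,"ty":0,"tz":0,"spin":0},{"grip":-1,"tx":0,"ty":0,"tz":0,"spin":0}]'|sed -n '2p;4p'
python3 go.py .49 .412 .027 16.4
python3 -m creep '[{"grip":1,"tx":0,"ty":0,"tz":0,"spin":0},{"grip":1,"tx":0,"ty":0,"tz":0,"spin":0},{"grip":1,"tx":0,"ty":0,"tz":0,"spin":0},{"grip":1,"tx":0,"ty":0,"tz":0,"spin":0},{"grip":1,"tx":0,"ty":0,"tz":0,"spin":0},{"grip":1,"tx":0,"ty":0,"tz":0,"spin":0}]'|tail -2
python3 -m creep '[{"grip":1,"tx":0,"ty":0,"tz":-1.5,"spin":0},{"grip":1,"tx":0,"ty":0,"tz":-3,"spin":0},{"grip":1,"tx":0,"ty":0,"tz":-4,"spin":0},{"grip":1,"tx":0,"ty":0,"tz":-4,"spin":0},{"grip":1,"tx":0,"ty":0,"tz":-4,"spin":0},{"grip":1,"tx":0,"ty":0,"tz":-3,"spin":0},{"grip":1,"tx":0,"ty":0,"tz":0,"spin":0}]'|sed -n 2p
python3 go.py .5678 .329 .134 106.4
```

```text
tool_pos: [0.4894, 0.4121, 0.0097]
contact_force: [1.5, 0.3, 0.2]
spin 0.0 shift [-0.03  0.06  0.14] grip pt [0.4894 0.4121 0.0284] ang 16.4 tilt 0.04 q7 -0.42 open 0.688 ff 12.0 t 6.5 F [1.5 0.3 0.2]
opening: 1.001
finger_force: 0.0
tool_pos: [0.4927, 0.4145, 0.2127]
spin 90.0 shift [ 4.73 10.19  9.9 ] grip pt [0.4927 0.4145 0.2314] ang 16.4 tilt 0.82 q7 -0.43 open 1.000 ff 0.0 t 7.6 F [ 0.4 -0.   1.1]
```

```bash
python3 -m creep '[{"grip":1,"tx":0,"ty":0,"tz":0,"spin":-7},{"grip":1,"tx":0,"ty":0,"tz":0,"spin":-7},{"grip":1,"tx":0,"ty":0,"tz":0,"spin":-7},{"grip":1,"tx":0,"ty":0,"tz":0,"spin":-7},{"grip":1,"tx":0,"ty":0,"tz":0,"spin":-7},{"grip":1,"tx":0,"ty":0,"tz":0,"spin":-7},{"grip":1,"tx":0,"ty":0,"tz":0,"spin":-7}]'|head -1
python3 -m creep '[{"grip":0,"tx":0,"ty":0,"tz":0,"spin":-7},{"grip":0,"tx":0,"ty":0,"tz":0,"spin":-7},{"grip":0,"tx":0,"ty":0,"tz":0,"spin":-7},{"grip":0,"tx":0,"ty":0,"tz":0,"spin":-7},{"grip":0,"tx":0,"ty":0,"tz":0,"spin":-7},{"grip":0,"tx":0,"ty":0,"tz":0,"spin":-6},{"grip":0,"tx":0,"ty":0,"tz":0,"spin":0}]'|head -1
python3 -m creep '[{"grip":0,"tx":-1.2,"ty":-2.55,"tz":0,"spin":0},{"grip":0,"tx":-1.2,"ty":-2.55,"tz":0,"spin":0},{"grip":0,"tx":-1.2,"ty":-2.55,"tz":0,"spin":0},{"grip":0,"tx":-1.2,"ty":-2.55,"tz":0,"spin":0},{"grip":0,"tx":0,"ty":0,"tz":0,"spin":0},{"grip":0,"tx":0,"ty":0,"tz":0,"spin":0},{"grip":0,"tx":0,"ty":0,"tz":0,"spin":0}]'|head -1
python3 go.py .5678 .329 .134 106.4
```

```text
clock: 8.15
clock: 8.73
clock: 9.32
spin -0.0 shift [-0.45 -0.07  8.91] grip pt [0.5633 0.3283 0.2231] ang 106.4 tilt 0.06 q7 0.96 open 0.499 ff 0.0 t 9.3 F [-1.1 -0.2 -0.5]
```

```bash
python3 -m creep '[{"grip":0,"tx":-0.4,"ty":-0.05,"tz":2,"spin":0},{"grip":0,"tx":0,"ty":0,"tz":2.5,"spin":0},{"grip":0,"tx":0,"ty":0,"tz":2.5,"spin":0},{"grip":0,"tx":0,"ty":0,"tz":1.5,"spin":0},{"grip":0,"tx":0,"ty":0,"tz":0.4,"spin":0},{"grip":0,"tx":0,"ty":0,"tz":0,"spin":0},{"grip":0,"tx":0,"ty":0,"tz":0,"spin":0}]' 12|head -2
python3 go.py .5678 .329 .134 106.4
python3 -m creep '[{"grip":-1,"tx":0,"ty":0,"tz":0,"spin":0},{"grip":-1,"tx":0,"ty":0,"tz":0,"spin":0},{"grip":-1,"tx":0,"ty":0,"tz":0,"spin":0},{"grip":-1,"tx":0,"ty":0,"tz":0,"spin":0},{"grip":-1,"tx":0,"ty":0,"tz":0,"spin":0},{"grip":-1,"tx":0,"ty":0,"tz":0,"spin":0},{"grip":-1,"tx":0,"ty":0,"tz":0,"spin":0},{"grip":-1,"tx":0,"ty":0,"tz":0,"spin":0}]'|tail -2
python3 go.py .50 .11 .20 106.4
```

```text
clock: 9.9
tool_pos: [0.5677, 0.3298, 0.1161]
spin 0.1 shift [ 0.02 -0.08  0.08] grip pt [0.5677 0.3298 0.1348] ang 106.5 tilt 0.09 q7 0.92 open 0.500 ff 0.0 t 9.9 F [-0.1  0.6  0.5]
opening: 0.233
finger_force: 11.5
spin 0.0 shift [ 12.74 -19.06  -6.58] grip pt [0.5685 0.3289 0.1345] ang 106.4 tilt 0.10 q7 0.92 open 0.233 ff 11.5 t 10.6 F [-0.6 -0.2  4.4]
```

```bash
python3 -m creep '[{"grip":-1,"tx":0,"ty":0,"tz":-1,"spin":0},{"grip":-1,"tx":0,"ty":0,"tz":-2,"spin":0},{"grip":-1,"tx":0,"ty":0,"tz":-2.5,"spin":0},{"grip":-1,"tx":0,"ty":0,"tz":-1,"spin":0}]' |sed -n 2p
python3 -m creep '[{"grip":-1,"tx":1.59,"ty":-2.38,"tz":0,"spin":0},{"grip":-1,"tx":1.59,"ty":-2.38,"tz":0,"spin":0},{"grip":-1,"tx":1.59,"ty":-2.38,"tz":0,"spin":0},{"grip":-1,"tx":1.59,"ty":-2.38,"tz":0,"spin":0},{"grip":-1,"tx":1.59,"ty":-2.38,"tz":0,"spin":0},{"grip":-1,"tx":1.59,"ty":-2.38,"tz":0,"spin":0},{"grip":-1,"tx":1.59,"ty":-2.38,"tz":0,"spin":0},{"grip":-1,"tx":1.59,"ty":-2.38,"tz":0,"spin":0}]'|sed -n 2p
python3 -m creep '[{"grip":-1,"tx":0,"ty":0,"tz":0,"spin":0},{"grip":-1,"tx":0,"ty":0,"tz":0,"spin":0},{"grip":-1,"tx":0,"ty":0,"tz":3,"spin":0},{"grip":-1,"tx":0,"ty":0,"tz":3,"spin":0},{"grip":-1,"tx":0,"ty":0,"tz":3,"spin":0},{"grip":-1,"tx":0,"ty":0,"tz":2,"spin":0},{"grip":-1,"tx":0,"ty":0,"tz":0,"spin":0},{"grip":-1,"tx":0,"ty":0,"tz":0,"spin":0}]'|tail -2
python3 go.py .50 .11 .0435 106.4
```

```text
tool_pos: [0.5689, 0.3288, 0.1831]
tool_pos: [0.499, 0.1081, 0.1801]
opening: 0.237
finger_force: 11.9
spin 0.1 shift [-0.01 -0.11  4.49] grip pt [0.4996 0.111  0.0884] ang 106.5 tilt 0.08 q7 1.01 open 0.237 ff 11.9 t 12.2 F [ 0.1 -0.4 -0.3]
```

```bash
python3 -m creep '[{"grip":-1,"tx":0,"ty":0,"tz":2,"spin":0},{"grip":-1,"tx":0,"ty":0,"tz":1.5,"spin":0},{"grip":-1,"tx":0,"ty":0,"tz":0.6,"spin":0},{"grip":-1,"tx":0,"ty":0,"tz":0.4,"spin":0},{"grip":-1,"tx":0,"ty":0,"tz":0,"spin":0},{"grip":-1,"tx":0,"ty":0,"tz":0,"spin":0}]'|sed -n '2p;4p'
python3 go.py .50 .11 .0435 106.4
python3 -m creep '[{"grip":0,"tx":0,"ty":0,"tz":0,"spin":0},{"grip":0,"tx":0,"ty":0,"tz":0,"spin":0},{"grip":0,"tx":0,"ty":0,"tz":0,"spin":0},{"grip":0,"tx":0,"ty":0,"tz":0,"spin":0}]'|tail -2
python3 -m creep '[{"grip":0,"tx":0,"ty":0,"tz":-1.5,"spin":0},{"grip":0,"tx":0,"ty":0,"tz":-3,"spin":0},{"grip":0,"tx":0,"ty":0,"tz":-4,"spin":0},{"grip":0,"tx":0,"ty":0,"tz":-4,"spin":0},{"grip":0,"tx":0,"ty":0,"tz":0,"spin":0},{"grip":0,"tx":0,"ty":0,"tz":0,"spin":0}]'|sed -n 2p
python3 go.py .487 .2645 .13 106.4
python3 - <<'E'
from h import *
for n in("top",):
    p,d=optics.snapshot(n);P=cloud(n,d).reshape(-1,3)
    for nm,b in dict(roll=(.44,.54,.36,.46,.03,.05),stamp=(.48,.52,.09,.13,.04,.065),foot=(.47,.53,.07,.15,.008,.02),lid=(.48,.63,.19,.38,.08,.1)).items():
        m=(P[:,0]>b[0])&(P[:,0]<b[1])&(P[:,1]>b[2])&(P[:,1]<b[3])&(P[:,2]>b[4])&(P[:,2]<b[5]);Q=P[m]
        print(nm,len(Q),cv2.minAreaRect(Q[:,:2].astype(np.float32)) if len(Q) else 0,np.median(Q[:,2]) if len(Q) else 0)
    cv2.imwrite("pics/t1.png",p[...,::-1])
E
```

```text
tool_pos: [0.5006, 0.1101, 0.0261]
contact_force: [-0.5, -0.1, -0.3]
spin 0.0 shift [0.06 0.01 0.13] grip pt [0.5006 0.1101 0.0448] ang 106.4 tilt 0.09 q7 0.97 open 0.236 ff 11.9 t 12.7 F [-0.5 -0.1 -0.3]
opening: 0.5
finger_force: 0.0
tool_pos: [0.5013, 0.1099, 0.1524]
spin -0.0 shift [-2.97 15.24  4.12] grip pt [0.5013 0.1099 0.1711] ang 106.4 tilt 0.28 q7 1.08 open 0.500 ff 0.0 t 13.6 F [ 0.1 -0.6  0.4]
roll 537 ((0.48917901515960693, 0.41187167167663574), (0.06210426613688469, 0.05902054160833359), 89.05706787109375) 0.036310904475356946
stamp 2 ((0.5100952982902527, 0.10748206079006195), (0.002374057425186038, 0.0), 92.50955963134766) 0.05114838343978602
foot 13 ((0.48390907049179077, 0.08748099952936172), (0.025608977302908897, 0.009272688068449497), 32.245479583740234) 0.015196095298062073
lid 3962 ((0.5619643330574036, 0.2864963114261627), (0.11079160869121552, 0.17017626762390137), 16.429819107055664) 0.09255726498140879
```

```bash
python3 -m creep '[{"grip":0,"tx":-0.5,"ty":2.54,"tz":0,"spin":0},{"grip":0,"tx":-0.5,"ty":2.54,"tz":0,"spin":0},{"grip":0,"tx":-0.5,"ty":2.54,"tz":0,"spin":0},{"grip":0,"tx":-0.5,"ty":2.54,"tz":0,"spin":0},{"grip":0,"tx":-0.5,"ty":2.54,"tz":0,"spin":0},{"grip":0,"tx":-0.5,"ty":2.54,"tz":0,"spin":0},{"grip":0,"tx":0,"ty":0,"tz":0,"spin":0},{"grip":0,"tx":0,"ty":0,"tz":0,"spin":0}]'|head -1
python3 go.py .487 .2645 .053 106.4
python3 - <<'E'
from h import *
p,d=optics.snapshot("wrist");cv2.imwrite("pics/w2.png",p[...,::-1])
E
```

```text
clock: 14.28
spin 0.2 shift [-0.29 -0.19 11.42] grip pt [0.484  0.2656 0.1672] ang 106.6 tilt 0.17 q7 0.87 open 0.502 ff 0.0 t 14.3 F [ 1.5 -0.8  0.7]
```

View pics/w2.png

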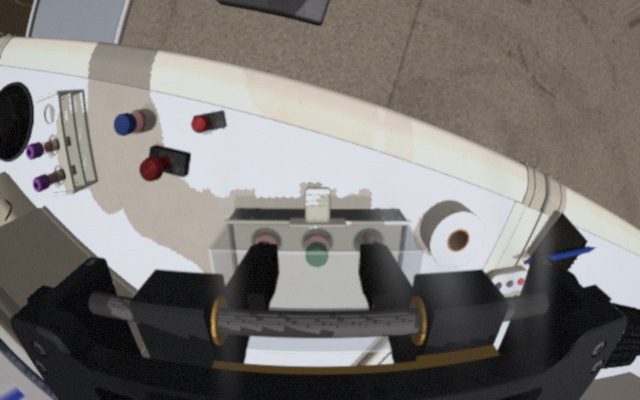

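The wrist view shows the tongue at (317,205), centred between the fingers. The stamp at (160,165) and the roll at (455,238) stand upright on the bench. I'll descend and pinch the tongue.

```bash
python3 -m creep '[{"grip":0,"tx":-0.2,"ty":-0.15,"tz":2.5,"spin":0},{"grip":0,"tx":0,"ty":0,"tz":3,"spin":0},{"grip":0,"tx":0,"ty":0,"tz":3,"spin":0},{"grip":0,"tx":0,"ty":0,"tz":2,"spin":0},{"grip":0,"tx":0,"ty":0,"tz":0.8,"spin":0},{"grip":0,"tx":0,"ty":0,"tz":0,"spin":0},{"grip":0,"tx":0,"ty":0,"tz":0,"spin":0}]' 8|sed -n '2p;4p'
python3 go.py .487 .2645 .053 106.4
python3 -m creep '[{"grip":-1,"tx":0,"ty":0,"tz":0,"spin":0},{"grip":-1,"tx":0,"ty":0,"tz":0,"spin":0},{"grip":-1,"tx":0,"ty":0,"tz":0,"spin":0},{"grip":-1,"tx":0,"ty":0,"tz":0,"spin":0},{"grip":-1,"tx":0,"ty":0,"tz":0,"spin":0},{"grip":-1,"tx":0,"ty":0,"tz":0,"spin":0},{"grip":-1,"tx":0,"ty":0,"tz":0,"spin":0}]'|tail -3
python3 go.py .487 .2645 .053 106.4
```

```text
tool_pos: [0.488, 0.2625, 0.0372]
contact_force: [0.8, -0.8, 0.2]
spin -0.0 shift [0.04 0.22 0.29] grip pt [0.488  0.2625 0.0559] ang 106.4 tilt 0.06 q7 0.79 open 0.502 ff 0.0 t 14.9 F [ 0.8 -0.8  0.2]
contact_force: [-1.9, 3.6, 6.4]
opening: 0.249
finger_force: 8.0
spin 0.1 shift [ 0.14 -0.09  0.4 ] grip pt [0.4881 0.2657 0.057 ] ang 106.5 tilt 0.23 q7 0.79 open 0.249 ff 8.0 t 15.5 F [-1.9  3.6  6.4]
```

```bash
python3 -m creep '[{"grip":-1,"tx":-0.13,"ty":0,"tz":-1.31,"spin":0},{"grip":-1,"tx":-0.25,"ty":0,"tz":-1.3,"spin":0},{"grip":-1,"tx":-0.45,"ty":0,"tz":-1.24,"spin":0},{"grip":-1,"tx":-0.45,"ty":0,"tz":-1.24,"spin":0},{"grip":-1,"tx":-0.68,"ty":0,"tz":-1.13,"spin":0},{"grip":-1,"tx":-0.68,"ty":0,"tz":-1.13,"spin":0},{"grip":-1,"tx":0,"ty":0,"tz":0,"spin":0}]'|tail -5
python3 go.py .487 .2645 .053 106.4
```

```text
tool_pos: [0.5142, 0.2734, 0.1129]
eef_rot: [-0.143, 0.99, 0.002, 0.001]
contact_force: [-2.3, 5.2, 1.1]
opening: 0.251
finger_force: 8.0
spin 0.0 shift [ 2.89 -0.11  7.85] grip pt [0.5142 0.2734 0.1316] ang 106.4 tilt 0.28 q7 0.87 open 0.251 ff 8.0 t 16.1 F [-2.3  5.2  1.1]
```

Still gripping with a low force, so I'll continue along the arc.

```bash
python3 -m creep '[{"grip":-1,"tx":-0.9,"ty":0,"tz":-0.97,"spin":0},{"grip":-1,"tx":-0.9,"ty":0,"tz":-0.97,"spin":0},{"grip":-1,"tx":-1.07,"ty":0,"tz":-0.77,"spin":0},{"grip":-1,"tx":-1.07,"ty":0,"tz":-0.77,"spin":0},{"grip":-1,"tx":-1.2,"ty":0,"tz":-0.55,"spin":0},{"grip":-1,"tx":-1.2,"ty":0,"tz":-0.55,"spin":0},{"grip":-1,"tx":-1.28,"ty":0,"tz":-0.36,"spin":0},{"grip":-1,"tx":-1.28,"ty":0,"tz":-0.25,"spin":0}]'|tail -5
python3 -m creep '[{"grip":-1,"tx":0,"ty":0,"tz":0,"spin":0},{"grip":-1,"tx":0,"ty":0,"tz":0,"spin":0},{"grip":-1,"tx":0,"ty":0,"tz":0,"spin":0}]'|tail -5
python3 go.py .487 .2645 .053 106.4;python3 - <<'E'
from h import *
p,d=optics.snapshot("side");cv2.imwrite("pics/s2.png",cv2.resize(p[100:320,200:420],None,fx=2.7,fy=2.7)[...,::-1])
E
```

```text
tool_pos: [0.598, 0.298, 0.1635]
eef_rot: [-0.143, 0.99, 0.001, -0.0]
contact_force: [-1.6, 4.4, 2.9]
opening: 0.248
finger_force: 8.0
tool_pos: [0.5984, 0.2982, 0.1634]
eef_rot: [-0.143, 0.99, 0.002, 0.001]
contact_force: [-1.7, 4.5, 5.3]
opening: 0.245
finger_force: 8.0
spin 0.1 shift [11.66 -0.12 12.89] grip pt [0.5984 0.2982 0.1821] ang 106.5 tilt 0.19 q7 1.01 open 0.245 ff 8.0 t 17.0 F [-1.7  4.5  5.3]
```

View pics/s2.png

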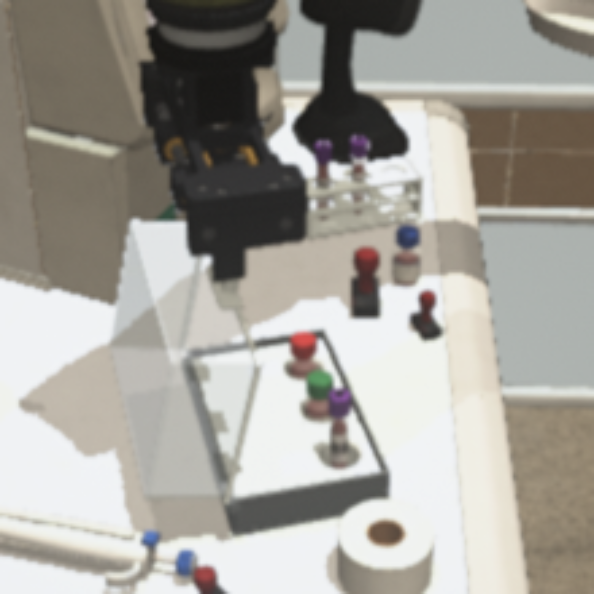

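The crop shows the lid nearly upright at (230,290), still held by the tongue, with the tube at (340,400) and the vials undisturbed. I'll release and go above the tube.

```bash
python3 -m creep '[{"grip":0,"tx":0,"ty":0,"tz":0,"spin":0},{"grip":0,"tx":0,"ty":0,"tz":0,"spin":0},{"grip":0,"tx":0,"ty":0,"tz":0,"spin":0},{"grip":0,"tx":0,"ty":0,"tz":-1,"spin":0},{"grip":0,"tx":0,"ty":0,"tz":-3,"spin":0},{"grip":0,"tx":0,"ty":0,"tz":-2,"spin":0},{"grip":0,"tx":0,"ty":0,"tz":0,"spin":0}]'|sed -n '2p;5p'
python3 -m creep '[{"grip":0,"tx":2.5,"ty":0,"tz":0,"spin":0},{"grip":0,"tx":3,"ty":1,"tz":0,"spin":0},{"grip":0,"tx":2,"ty":1,"tz":0,"spin":0},{"grip":0,"tx":0,"ty":0,"tz":0,"spin":0},{"grip":0,"tx":0,"ty":0,"tz":0,"spin":0},{"grip":0,"tx":0,"ty":0,"tz":0,"spin":0},{"grip":0,"tx":0,"ty":0,"tz":0,"spin":0},{"grip":0,"tx":0,"ty":0,"tz":0,"spin":0}]'|sed -n '2p'
python3 go.py .5199 .3262 .07 106.4
cat > look.py <<'E'
from h import *
for n in("top","side"):
    p,d=optics.snapshot(n);P=cloud(n,d);np.savez(n+"1.npz",p=p,d=d)
    H=cv2.cvtColor(p,cv2.COLOR_RGB2HSV);h=H[...,0].astype(int)
    Q=P.reshape(-1,3);L=Q[(Q[:,0]>.5)&(Q[:,0]<.75)&(Q[:,1]>.18)&(Q[:,1]<.42)&(Q[:,2]>.05)&(Q[:,2]<.3)]
    for col,(a,b) in dict(purple=(130,160),green=(50,90),blue=(105,128),red=(170,185)).items():
        h2=np.where(h<8,h+180,h)
        m=(h2>=a)&(h2<=b)&(H[...,1]>70)&(P[...,0]>.44)&(P[...,0]<.58)&(P[...,1]>-.1)&(P[...,1]<.38)&(P[...,2]<.1)&(d>0)
        for A,c in blobs(m,8):
            mm=m&(np.hypot(*(np.mgrid[:400,:640]-c[::-1,None,None]))<8);q=P[mm];zt=np.percentile(q[:,2],90);tp=q[q[:,2]>zt-.006];print(n,col,A,c,"rect centre",np.round(cv2.minAreaRect(tp[:,:2].astype(np.float32))[0],4),"ztop",zt.round(4))
E
python3 look.py
```

```text
tool_pos: [0.601, 0.2973, 0.2277]
opening: 0.495
tool_pos: [0.5221, 0.2935, 0.2224]
spin -0.1 shift [-0.7   3.2  17.11] grip pt [0.5221 0.2935 0.2411] ang 106.3 tilt 0.03 q7 0.94 open 0.504 ff 0.0 t 18.3 F [-0.5  0.5 -0.3]
top purple 30 [264.6 211.4] rect centre [0.5198 0.3255] ztop 0.0823
side purple 36 [326.2 247.6] rect centre [0.5192 0.3295] ztop 0.0813
side green 45 [317.9 240.3] rect centre [0.5347 0.28  ] ztop 0.0553
side blue 38 [350.5 187. ] rect centre [0.4665 0.076 ] ztop 0.0525
side red 96 [335.4 198.6] rect centre [0.5004 0.1148] ztop 0.0537
side red 35 [357.7 212.1] rect centre [0.452  0.1499] ztop 0.0371
side red 87 [311.9 227.5] rect centre [0.5473 0.2333] ztop 0.0554
```

```bash
python3 -m creep '[{"grip":-0.3,"tx":-0.25,"ty":1.1,"tz":0,"spin":0},{"grip":-0.3,"tx":-0.25,"ty":1.1,"tz":0,"spin":0},{"grip":-0.3,"tx":-0.2,"ty":1,"tz":0,"spin":0},{"grip":-0.3,"tx":0,"ty":0,"tz":3,"spin":0},{"grip":-0.3,"tx":0,"ty":0,"tz":3,"spin":0},{"grip":-0.3,"tx":0,"ty":0,"tz":0,"spin":0},{"grip":-0.3,"tx":0,"ty":0,"tz":0,"spin":0}]' 8|sed -n '2p;5p'
python3 go.py .5197 .3265 .073 106.4
python3 - <<'E'
from h import *
p,d=optics.snapshot("wrist");cv2.imwrite("pics/w3.png",p[...,::-1])
E
```

```text
tool_pos: [0.5175, 0.3273, 0.1617]
opening: 0.346
spin 0.1 shift [-0.22 -0.13 10.74] grip pt [0.5175 0.3273 0.1804] ang 106.5 tilt 0.18 q7 0.87 open 0.346 ff 0.0 t 19.0 F [-0.1  0.3  0.7]
```

View pics/w3.png

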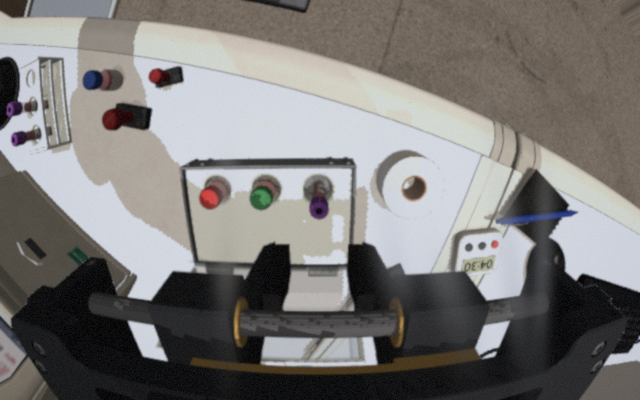

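The wrist view shows the lid open at (310,330), and the tube cap at (319,207) centred between the fingers. I'll descend and grip the cap.

```bash
python3 -m creep '[{"grip":-0.3,"tx":-0.2,"ty":-0.1,"tz":2.5,"spin":0},{"grip":-0.3,"tx":0,"ty":0,"tz":3,"spin":0},{"grip":-0.3,"tx":0,"ty":0,"tz":2.5,"spin":0},{"grip":-0.3,"tx":0,"ty":0,"tz":1.7,"spin":0},{"grip":-0.3,"tx":0,"ty":0,"tz":1,"spin":0},{"grip":-0.3,"tx":0,"ty":0,"tz":0,"spin":0},{"grip":-0.3,"tx":0,"ty":0,"tz":0,"spin":0}]' 8|sed -n '2p;4p'
python3 go.py .5197 .3265 .073 106.4
python3 -m creep '[{"grip":-1,"tx":0,"ty":0,"tz":0,"spin":0},{"grip":-1,"tx":0,"ty":0,"tz":0,"spin":0},{"grip":-1,"tx":0,"ty":0,"tz":0,"spin":0},{"grip":-1,"tx":0,"ty":0,"tz":0,"spin":0},{"grip":-1,"tx":0,"ty":0,"tz":0,"spin":0},{"grip":-1,"tx":0,"ty":0,"tz":0,"spin":0},{"grip":-1,"tx":0,"ty":0,"tz":0,"spin":0}]'|tail -3
python3 go.py .4756 -.0375 .20 106.4
```

```text
tool_pos: [0.5217, 0.3274, 0.0569]
contact_force: [1.0, -0.4, -0.5]
spin 0.0 shift [ 0.21 -0.03  0.26] grip pt [0.5217 0.3274 0.0756] ang 106.4 tilt 0.13 q7 0.80 open 0.351 ff 0.0 t 19.6 F [ 1.  -0.4 -0.5]
contact_force: [-0.6, 0.1, 7.0]
opening: 0.171
finger_force: 8.0
spin 0.0 shift [ 14.69 -33.67 -12.52] grip pt [0.5218 0.3273 0.0756] ang 106.4 tilt 0.17 q7 0.80 open 0.171 ff 8.0 t 20.2 F [-0.6  0.1  7. ]
```

The tube is held. Before turning over the rack, I'll check the clearance to the scanner and analyser at body height.

```bash
python3 -m creep '[{"grip":-1,"tx":0,"ty":0,"tz":-1.5,"spin":0},{"grip":-1,"tx":0,"ty":0,"tz":-2.5,"spin":0},{"grip":-1,"tx":0,"ty":0,"tz":-3,"spin":0},{"grip":-1,"tx":0,"ty":0,"tz":-3,"spin":0},{"grip":-1,"tx":0,"ty":0,"tz":-3,"spin":0},{"grip":-1,"tx":0,"ty":0,"tz":-1.5,"spin":0},{"grip":-1,"tx":0,"ty":0,"tz":0,"spin":0},{"grip":-1,"tx":0,"ty":0,"tz":0,"spin":0}]'|sed -n '2p;5p'
python3 - <<'E'
from h import *
for n in("top","side"):
    Q=cloud(n,np.load(n+"0.npz")["d"]).reshape(-1,3)
    m=(Q[:,2]>.11)&(Q[:,2]<.45)&(Q[:,0]>.38)&(Q[:,0]<.6)&(Q[:,1]<.13)&(Q[:,1]>-.4);Q=Q[m]
    s=Q[Q[:,0]<.56]
    for lo in np.arange(.38,.6,.02):
        b=Q[(Q[:,0]>=lo)&(Q[:,0]<lo+.02)];
        if len(b): y=b[np.argmax(b[:,1])]; print(n,"x",lo.round(2),"ymax",y.round(3),len(b), "zmax",b[:,2].max().round(2))
E
python3 go.py .4756 -.0375 .20 106.4
```

```text
tool_pos: [0.521, 0.3263, 0.2011]
opening: 0.172
top x 0.44 ymax [ 0.459 -0.178  0.141] 133 zmax 0.17
top x 0.46 ymax [ 0.468 -0.171  0.132] 379 zmax 0.18
top x 0.48 ymax [ 0.497 -0.162  0.143] 483 zmax 0.18
top x 0.5 ymax [ 0.52  -0.151  0.146] 455 zmax 0.18
top x 0.52 ymax [ 0.539 -0.099  0.222] 580 zmax 0.26
top x 0.54 ymax [ 0.557 -0.062  0.219] 943 zmax 0.31
top x 0.56 ymax [ 0.58  -0.038  0.192] 1476 zmax 0.35
top x 0.58 ymax [0.6   0.028 0.2  ] 2297 zmax 0.36
side x 0.44 ymax [ 0.459 -0.174  0.152] 78 zmax 0.17
side x 0.46 ymax [ 0.477 -0.169  0.149] 205 zmax 0.18
side x 0.48 ymax [ 0.498 -0.162  0.159] 198 zmax 0.18
side x 0.5 ymax [ 0.518 -0.151  0.153] 206 zmax 0.18
side x 0.52 ymax [ 0.54  -0.098  0.223] 316 zmax 0.25
side x 0.54 ymax [ 0.558 -0.06   0.213] 501 zmax 0.31
side x 0.56 ymax [ 0.58  -0.035  0.186] 672 zmax 0.35
side x 0.58 ymax [0.598 0.026 0.194] 1033 zmax 0.36
spin 0.0 shift [ 14.63 -33.61   1.95] grip pt [0.521  0.3263 0.2198] ang 106.4 tilt 0.07 q7 0.89 open 0.172 ff 8.0 t 20.9 F [ 0.1  0.1 -0.3]
```

The analyser's slanted front comes to about (.54,-.10), so I'll turn the closing line to 82°, which clears it and the scanner.

```bash
python3 -m creep '[{"grip":-1,"tx":0,"ty":0,"tz":0,"spin":6.1},{"grip":-1,"tx":0,"ty":0,"tz":0,"spin":6.1},{"grip":-1,"tx":0,"ty":0,"tz":0,"spin":6.1},{"grip":-1,"tx":0,"ty":0,"tz":0,"spin":6.1},{"grip":-1,"tx":0,"ty":0,"tz":0,"spin":0}]'|sed -n '2p;5p'
python3 go.py .4756 -.0375 .20 82
```

```text
tool_pos: [0.5198, 0.3256, 0.1986]
opening: 0.175
spin -0.1 shift [ -0.68 -36.56   1.84] grip pt [0.5198 0.3256 0.2173] ang 81.9 tilt 0.22 q7 0.56 open 0.175 ff 8.0 t 21.3 F [-0.7  0.4 -0. ]
```

```bash
for i in 1 2; do python3 -m creep '[{"grip":-1,"tx":-0.06,"ty":-3,"tz":0,"spin":0},{"grip":-1,"tx":-0.06,"ty":-3,"tz":0,"spin":0},{"grip":-1,"tx":-0.06,"ty":-3,"tz":0,"spin":0},{"grip":-1,"tx":-0.06,"ty":-3,"tz":0,"spin":0},{"grip":-1,"tx":-0.06,"ty":-3,"tz":0,"spin":0},{"grip":-1,"tx":-0.06,"ty":-3,"tz":0,"spin":0}]'|sed -n 2p;done
python3 -m creep '[{"grip":-1,"tx":0,"ty":-0.5,"tz":0,"spin":0},{"grip":-1,"tx":0,"ty":0,"tz":1.5,"spin":0},{"grip":-1,"tx":0,"ty":0,"tz":1.5,"spin":0},{"grip":-1,"tx":0,"ty":0,"tz":1.5,"spin":0},{"grip":-1,"tx":0,"ty":0,"tz":0,"spin":0},{"grip":-1,"tx":0,"ty":0,"tz":0,"spin":0},{"grip":-1,"tx":0,"ty":0,"tz":0,"spin":0}]'|sed -n '2p;5p'
python3 go.py .4756 -.0375 .09 82
python3 - <<'E'
from h import *
p,d=optics.snapshot("side");S=np.load("side0.npz")["p"]
a=cv2.resize(S[140:210,290:370],None,fx=4.8,fy=4.8,interpolation=cv2.INTER_CUBIC);b=cv2.resize(p[110:210,290:370],None,fx=4.8,fy=4.8,interpolation=cv2.INTER_CUBIC)
o=np.zeros((480,768,3),np.uint8);o[:336,:384]=a;o[:,384:]=b;cv2.imwrite("pics/s3.png",o[...,::-1])
H=cv2.cvtColor(p,cv2.COLOR_RGB2HSV);P=cloud("side",d)
m=(H[...,0]>130)&(H[...,0]<160)&(H[...,1]>70)&(P[...,1]<.1)
for A,c in blobs(m,5):print(A,c,P[int(c[1]),int(c[0])].round(3))
E
```

```text
tool_pos: [0.4983, 0.1458, 0.1994]
tool_pos: [0.4769, -0.0327, 0.1996]
tool_pos: [0.4774, -0.0357, 0.1557]
opening: 0.17
spin 0.1 shift [ 0.15 -0.21  8.44] grip pt [ 0.4774 -0.0357  0.1744] ang 82.1 tilt 0.03 q7 1.01 open 0.170 ff 8.0 t 22.9 F [-0.2 -1.2 -0.8]
33 [319.3 155.9] [ 0.54  -0.008  0.082]
25 [332.2 154.2] [ 0.509 -0.023  0.077]
```

View pics/s3.png

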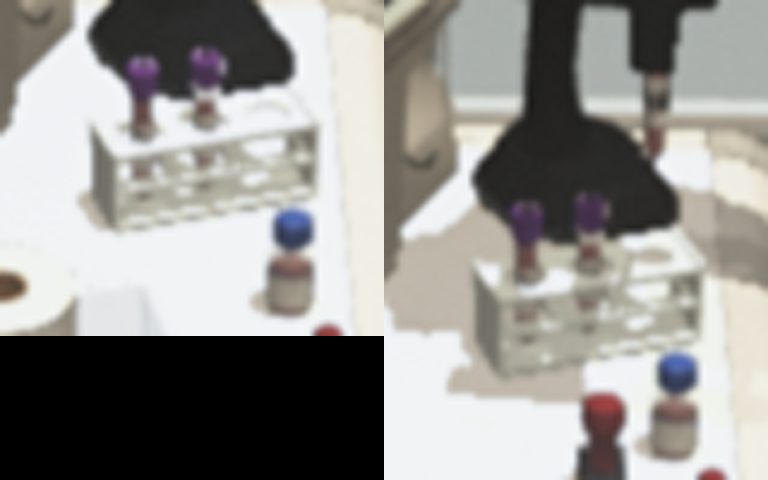

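The right panel shows the hole mouth at about (655,254), the tube tip at (655,153), and the other two tubes at (527,270) and (590,262). I'll cast these pixels.

Run:
```python
from h import *
print("hole",plane("side",346.5,162.8,.047).round(4),plane("side",346.2,162.1,.047).round(4),"tip",plane("side",346.5,141.5,.102).round(4))
print("tubes at mouth",plane("side",319.8,167,.048).round(4),plane("side",333.1,165.4,.048).round(4))
T=np.load("top0.npz")["p"]
g=cv2.cvtColor(T,cv2.COLOR_RGB2GRAY)
print(g[222:242,420:444])
```

```text
hole [ 0.4726 -0.0341  0.047 ] [ 0.4733 -0.0375  0.047 ] tip [ 0.4745 -0.0401  0.102 ]
tubes at mouth [ 0.5376 -0.0098  0.048 ] [ 0.5055 -0.0185  0.048 ]
[[225 222 221 221 223 225 227 227 229 228 228 228 228 228 227 228 228 228
  229 228 230 226 228 229]
 [228 227 225 226 227 230 228 229 229 229 228 228 227 228 228 229 227 228
  228 228 228 226 228 228]
 [228 228 227 227 227 228 228 228 228 227 228 228 228 229 228 228 228 228
  228 229 229 228 229 228]
 [228 227 228 229 227 229 227 226 221 224 225 226 227 228 227 229 228 228
  227 226 230 230 227 228]
 [227 227 228 228 228 228 226 220 205 202 217 222 225 227 228 229 227 227
  228 229 229 227 226 228]
 [228 228 228 230 228 228 228 223 204 196 204 207 215 224 229 228 228 228
  227 228 228 229 229 229]
 [227 228 227 228 227 228 227 224 206 189 198 198 199 218 226 229 228 229
  228 228 228 229 226 228]
 [224 227 228 227 227 227 228 226 213 185 191 193 190 210 225 227 228 229
  229 229 228 229 229 228]
 [219 227 227 228 228 227 228 228 222 201 180 174 174 199 222 228 228 227
  228 228 229 229 228 228]
 [208 225 228 229 228 229 228 229 225
[... 374 characters left out ...]
01 219 227 228 225 223 218 208 203 204 210 220 226 228 227 225 223
  223 218 219 227 228 228]
 [192 189 207 225 229 227 228 225 222 221 223 224 225 226 224 221 218 215
  220 223 225 229 228 228]
 [188 187 199 221 226 226 229 227 227 226 226 223 223 223 219 215 220 220
  224 226 226 228 228 227]
 [203 197 190 206 225 228 228 228 226 223 222 217 216 223 224 225 226 221
  222 226 228 228 227 228]
 [196 196 185 198 218 223 223 221 223 219 217 221 223 223 227 228 228 227
  226 227 229 229 230 228]
 [188 194 189 181 200 212 212 211 220 223 224 224 223 221 228 229 227 228
  228 228 229 226 227 228]
 [178 180 179 167 174 193 208 216 220 227 228 226 226 226 227 228 229 227
  229 228 228 227 227 228]]
```

```bash
python3 -c "
from h import *
print(plane('top',428,230.7,.048))"
python3 -m creep '[{"grip":-1,"tx":0.2,"ty":-0.15,"tz":1,"spin":0},{"grip":-1,"tx":0,"ty":0,"tz":1.5,"spin":0},{"grip":-1,"tx":0,"ty":0,"tz":1.5,"spin":0},{"grip":-1,"tx":0,"ty":0,"tz":0.3,"spin":0},{"grip":-1,"tx":0,"ty":0,"tz":0,"spin":0},{"grip":-1,"tx":0,"ty":0,"tz":0,"spin":0},{"grip":-1,"tx":0,"ty":0,"tz":0,"spin":0}]'|sed -n '2p;4p'
python3 go.py .4752 -.0375 .08 82
```

```text
[ 0.47541129 -0.03702727  0.048     ]
tool_pos: [0.4758, -0.0373, 0.1135]
contact_force: [-0.3, -0.3, 0.2]
spin 0.0 shift [ 0.07 -0.03  5.22] grip pt [ 0.4758 -0.0373  0.1322] ang 82.0 tilt 0.09 q7 0.97 open 0.174 ff 8.0 t 23.5 F [-0.3 -0.3  0.2]
```

```bash
python3 -m creep '[{"grip":-1,"tx":0,"ty":0,"tz":0.8,"spin":0},{"grip":-1,"tx":0,"ty":0,"tz":0.8,"spin":0},{"grip":-1,"tx":0,"ty":0,"tz":0.5,"spin":0},{"grip":-1,"tx":0,"ty":0,"tz":0,"spin":0}]'|sed -n '2p;4p'
python3 -m creep '[{"grip":-1,"tx":0,"ty":0,"tz":0.8,"spin":0},{"grip":-1,"tx":0,"ty":0,"tz":0.8,"spin":0},{"grip":-1,"tx":0,"ty":0,"tz":0.8,"spin":0},{"grip":-1,"tx":0,"ty":0,"tz":0.5,"spin":0},{"grip":-1,"tx":0,"ty":0,"tz":0.1,"spin":0},{"grip":-1,"tx":0,"ty":0,"tz":0,"spin":0},{"grip":-1,"tx":0,"ty":0,"tz":0,"spin":0}]'|sed -n '2p;4p'
python3 go.py .4752 -.0375 .08 82
```

```text
tool_pos: [0.4745, -0.0373, 0.0904]
contact_force: [-0.5, 0.3, -0.1]
tool_pos: [0.4752, -0.0373, 0.0616]
contact_force: [-0.8, 0.4, -1.2]
spin 0.0 shift [-0.   -0.02  0.03] grip pt [ 0.4752 -0.0373  0.0803] ang 82.0 tilt 0.01 q7 0.93 open 0.176 ff 8.0 t 24.4 F [-0.8  0.4 -1.2]
```

```bash
python3 -m creep '[{"grip":-0.4,"tx":0,"ty":0,"tz":0,"spin":0},{"grip":-0.4,"tx":0,"ty":0,"tz":0,"spin":0},{"grip":-0.4,"tx":0,"ty":0,"tz":0,"spin":0},{"grip":-0.4,"tx":0,"ty":0,"tz":-1,"spin":0},{"grip":-0.4,"tx":0,"ty":0,"tz":-2.5,"spin":0},{"grip":-0.4,"tx":0,"ty":0,"tz":-3,"spin":0},{"grip":0,"tx":0,"ty":0,"tz":-3,"spin":0},{"grip":0,"tx":0,"ty":0,"tz":-1,"spin":0}]'|sed -n '2p;5p'
python3 -m creep '[{"grip":0,"tx":0,"ty":2.8,"tz":0,"spin":0},{"grip":0,"tx":0,"ty":2.8,"tz":0,"spin":0},{"grip":0,"tx":0,"ty":2.8,"tz":0,"spin":0},{"grip":0,"tx":0,"ty":2.8,"tz":0,"spin":-6.1},{"grip":0,"tx":0,"ty":0,"tz":0,"spin":-6.1},{"grip":0,"tx":0,"ty":0,"tz":0,"spin":-6.1},{"grip":0,"tx":0,"ty":0,"tz":0,"spin":-6.1},{"grip":0,"tx":0,"ty":0,"tz":0,"spin":0}]'|sed -n '2p;5p'
python3 go.py .4655 .0755 .051 106.4; python3 look.py
python3 - <<'E'
from h import *
p=np.load("side1.npz")["p"];cv2.imwrite("pics/s4.png",cv2.resize(p[120:320,220:400],None,fx=3,fy=3,interpolation=cv2.INTER_CUBIC)[...,::-1])
E
```

```text
tool_pos: [0.4767, -0.0373, 0.1701]
opening: 0.427
tool_pos: [0.4906, 0.0736, 0.1667]
opening: 0.499
spin 0.2 shift [ 2.35  0.89 13.44] grip pt [0.4906 0.0736 0.1854] ang 106.6 tilt 0.02 q7 1.13 open 0.499 ff 0.0 t 25.8 F [-0.6  0.1 -0.3]
top purple 31 [431.4 229.6] rect centre [ 0.4741 -0.0342] ztop 0.0862
top green 49 [287.8 206.1] rect centre [0.5341 0.2773] ztop 0.0575
top blue 12 [380.3 238.1] rect centre [0.4599 0.0716] ztop 0.0549
top red 76 [308.8 200.6] rect centre [0.5475 0.2315] ztop 0.0565
top red 8 [367.  219.5] rect centre [0.502  0.1012] ztop 0.0532
top red 37 [347.5 242.9] rect centre [0.4509 0.1443] ztop 0.039
side purple 33 [346.4 152.1] rect centre [ 0.4738 -0.0336] ztop 0.0831
side purple 31 [332.5 154.2] rect centre [ 0.5064 -0.0214] ztop 0.0836
side purple 27 [319.3 156.2] rect centre [ 0.5389 -0.0089] ztop 0.0833
side green 44 [317.8 240.4] rect centre [0.535  0.2805] ztop 0.0552
side blue 40 [350.7 187. ] rect centre [0.4661 0.0772] ztop 0.0522
side red 74 [335.1 199.1] rect centre [0.501  0.1155] ztop 0.0527
side red 33 [357.8 211.8] rect centre [0.4521 0.1484] ztop 0.0371
side red 83 [311.9 227.4] rect centre [0.5476 0.2338] ztop 0.0551
```

View pics/s4.png

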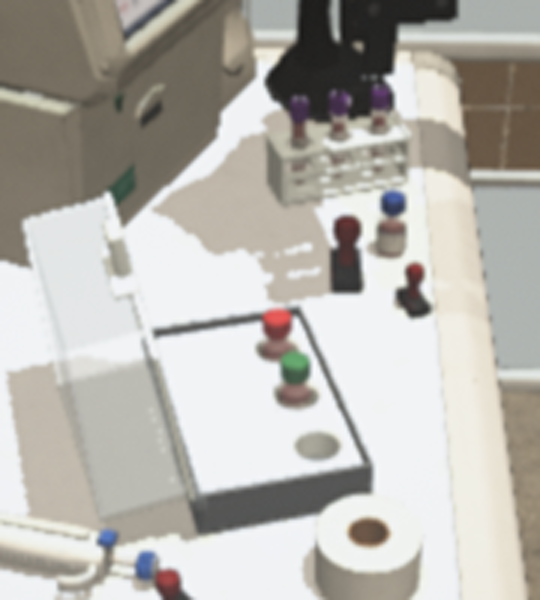

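The tube stands in the third rack hole at crop (380,105) with its top at 0.084. The lid is open and the freed hole is at crop (318,446). Next is vial_out.

```bash
python3 -c "
from h import *
print(plane('side',326,268.7,.026))"
python3 -m creep '[{"grip":0,"tx":1.2,"ty":0.45,"tz":0,"spin":0},{"grip":0,"tx":1.15,"ty":0.45,"tz":0,"spin":0},{"grip":0,"tx":0,"ty":0,"tz":3,"spin":0},{"grip":0,"tx":0,"ty":0,"tz":3,"spin":0},{"grip":0,"tx":0,"ty":0,"tz":2,"spin":0},{"grip":0,"tx":0,"ty":0,"tz":0,"spin":0},{"grip":0,"tx":0,"ty":0,"tz":0,"spin":0},{"grip":0,"tx":0,"ty":0,"tz":0,"spin":0}]'|sed -n '2p;5p'
python3 go.py .4658 .0757 .051 106.4
```

```text
[0.5185549 0.3301837 0.026    ]
tool_pos: [0.4662, 0.0757, 0.0875]
opening: 0.499
spin -0.0 shift [0.05 0.01 5.52] grip pt [0.4662 0.0757 0.1062] ang 106.4 tilt 0.07 q7 0.98 open 0.499 ff 0.0 t 26.5 F [ 0.2  0.6 -0.6]
```

```bash
python3 -m creep '[{"grip":0,"tx":0,"ty":0,"tz":2,"spin":0},{"grip":0,"tx":0,"ty":0,"tz":2,"spin":0},{"grip":0,"tx":0,"ty":0,"tz":1,"spin":0},{"grip":0,"tx":0,"ty":0,"tz":0.5,"spin":0},{"grip":0,"tx":0,"ty":0,"tz":0.1,"spin":0},{"grip":0,"tx":0,"ty":0,"tz":0,"spin":0},{"grip":0,"tx":0,"ty":0,"tz":0,"spin":0}]' 10|sed -n '2p;4p'
python3 -m creep '[{"grip":-1,"tx":0,"ty":0,"tz":0,"spin":0},{"grip":-1,"tx":0,"ty":0,"tz":0,"spin":0},{"grip":-1,"tx":0,"ty":0,"tz":0,"spin":0},{"grip":-1,"tx":0,"ty":0,"tz":0,"spin":0},{"grip":-1,"tx":0,"ty":0,"tz":0,"spin":0},{"grip":-1,"tx":0,"ty":0,"tz":0,"spin":0},{"grip":-1,"tx":0,"ty":0,"tz":0,"spin":0}]'|tail -3
python3 go.py .5197 .3265 .15 106.4
```

```text
tool_pos: [0.4663, 0.0757, 0.0316]
contact_force: [0.5, 0.0, -0.7]
contact_force: [0.8, -0.0, 3.5]
opening: 0.262
finger_force: 10.0
spin 0.0 shift [-12.25  22.55 -10.04] grip pt [0.4659 0.0756 0.0495] ang 106.4 tilt 0.03 q7 0.93 open 0.262 ff 10.0 t 27.7 F [ 0.8 -0.   3.5]
```

```bash
python3 -m creep '[{"grip":-1,"tx":0,"ty":0,"tz":-1,"spin":0},{"grip":-1,"tx":0,"ty":0,"tz":-2,"spin":0},{"grip":-1,"tx":0,"ty":0,"tz":-3,"spin":0},{"grip":-1,"tx":0,"ty":0,"tz":-3,"spin":0},{"grip":-1,"tx":0,"ty":0,"tz":-1,"spin":0}]'|sed -n '2p;5p'
python3 -m creep '[{"grip":-1,"tx":-1.53,"ty":2.82,"tz":0,"spin":0},{"grip":-1,"tx":-1.53,"ty":2.82,"tz":0,"spin":0},{"grip":-1,"tx":-1.53,"ty":2.82,"tz":0,"spin":0},{"grip":-1,"tx":-1.53,"ty":2.82,"tz":0,"spin":0},{"grip":-1,"tx":-1.53,"ty":2.82,"tz":0,"spin":0},{"grip":-1,"tx":-1.53,"ty":2.82,"tz":0,"spin":0},{"grip":-1,"tx":-1.53,"ty":2.82,"tz":0,"spin":0},{"grip":-1,"tx":-1.53,"ty":2.82,"tz":0,"spin":0}]'|sed -n '2p'
python3 -m creep '[{"grip":-1,"tx":0,"ty":0,"tz":0,"spin":0},{"grip":-1,"tx":0,"ty":0,"tz":2,"spin":0},{"grip":-1,"tx":0,"ty":0,"tz":2,"spin":0},{"grip":-1,"tx":0,"ty":0,"tz":1.5,"spin":0},{"grip":-1,"tx":0,"ty":0,"tz":0,"spin":0},{"grip":-1,"tx":0,"ty":0,"tz":0,"spin":0},{"grip":-1,"tx":0,"ty":0,"tz":0,"spin":0}]'|sed -n '2p;5p'
python3 go.py .5197 .3265 .053 106.4
```

```text
tool_pos: [0.4666, 0.0758, 0.1335]
opening: 0.259
tool_pos: [0.5189, 0.3278, 0.1302]
tool_pos: [0.5194, 0.3268, 0.0763]
opening: 0.261
spin 0.0 shift [-0.01 -0.04  4.2 ] grip pt [0.5194 0.3268 0.095 ] ang 106.4 tilt 0.05 q7 0.80 open 0.261 ff 10.0 t 29.4 F [ 0.4  0.7 -0.9]
```

```bash
python3 -m creep '[{"grip":-1,"tx":0,"ty":0,"tz":0.8,"spin":0},{"grip":-1,"tx":0,"ty":0,"tz":0.8,"spin":0},{"grip":-1,"tx":0,"ty":0,"tz":0.7,"spin":0},{"grip":-1,"tx":0,"ty":0,"tz":0.3,"spin":0},{"grip":-1,"tx":0,"ty":0,"tz":0,"spin":0}]'|sed -n '2p;4p'
python3 -m creep '[{"grip":-1,"tx":0,"ty":0,"tz":0.5,"spin":0},{"grip":-1,"tx":0,"ty":0,"tz":0.5,"spin":0},{"grip":-1,"tx":0,"ty":0,"tz":0.4,"spin":0},{"grip":-1,"tx":0,"ty":0,"tz":0.1,"spin":0},{"grip":-1,"tx":0,"ty":0,"tz":0,"spin":0},{"grip":-1,"tx":0,"ty":0,"tz":0,"spin":0}]'|sed -n '2p;4p;5p'
python3 go.py .5197 .3265 .053 106.4
```

```text
tool_pos: [0.5187, 0.3262, 0.0486]
contact_force: [-0.2, 0.5, -0.2]
tool_pos: [0.5193, 0.3267, 0.0346]
contact_force: [1.2, 0.3, -0.1]
opening: 0.261
spin 0.0 shift [-0.04 -0.03  0.03] grip pt [0.5193 0.3267 0.0533] ang 106.4 tilt 0.01 q7 0.77 open 0.261 ff 10.0 t 30.3 F [ 1.2  0.3 -0.1]
```

```bash
python3 -m creep '[{"grip":-0.3,"tx":0,"ty":0,"tz":0,"spin":0},{"grip":-0.3,"tx":0,"ty":0,"tz":0,"spin":0},{"grip":-0.3,"tx":0,"ty":0,"tz":0,"spin":0},{"grip":-0.3,"tx":0,"ty":0,"tz":-1,"spin":0},{"grip":-0.3,"tx":0,"ty":0,"tz":-2.5,"spin":0},{"grip":-0.3,"tx":0,"ty":0,"tz":-3.5,"spin":0},{"grip":0,"tx":0,"ty":0,"tz":-4,"spin":0},{"grip":0,"tx":0,"ty":0,"tz":-4,"spin":0}]'|sed -n '2p;5p'
python3 -m creep '[{"grip":0,"tx":0,"ty":0,"tz":-4,"spin":0},{"grip":0,"tx":0,"ty":0,"tz":-1,"spin":0},{"grip":0,"tx":0,"ty":0,"tz":0,"spin":0},{"grip":0,"tx":0,"ty":0,"tz":0,"spin":0},{"grip":0,"tx":0,"ty":0,"tz":0,"spin":0}]'|sed -n '2p;5p'
python3 go.py .639 .309 .24 106.4; python3 look.py|grep -E "blue|green|side red"
python3 - <<'E'
from h import *
c=np.array([.5618,.2864]);ax=np.array([.959,.282]);ay=np.array([-.282,.959])
for n in("top","side"):
    Q=cloud(n,np.load(n+"1.npz")["d"]).reshape(-1,3);L=np.c_[(Q[:,:2]-c)@ax,(Q[:,:2]-c)@ay,Q[:,2]]
    m=(abs(L[:,1])<.03)&(L[:,0]>.03)&(L[:,0]<.13)&(L[:,2]>.15)&(L[:,2]<.19);T=L[m]
    print(n,len(T),T.mean(0).round(4) if len(T) else 0,T.min(0).round(3) if len(T) else 0,T.max(0).round(3) if len(T) else 0)
p=np.load("side1.npz")["p"];cv2.imwrite("pics/s5.png",cv2.resize(p[150:320,210:390],None,fx=3,fy=3,interpolation=cv2.INTER_CUBIC)[...,::-1])
E
```

```text
tool_pos: [0.5187, 0.3263, 0.1867]
opening: 0.477
tool_pos: [0.5184, 0.3256, 0.233]
opening: 0.5
spin 0.0 shift [-11.11  -4.99   1.15] grip pt [0.5184 0.3256 0.2517] ang 106.4 tilt 0.19 q7 0.90 open 0.500 ff 0.0 t 31.4 F [ 0.6 -0.8 -0.8]
side green 48 [317.9 240.7] rect centre [0.5358 0.2807] ztop 0.0554
side blue 77 [325.8 257.4] rect centre [0.519  0.3264] ztop 0.0552
side red 95 [335.3 198.7] rect centre [0.5003 0.1139] ztop 0.0528
side red 37 [357.7 212.1] rect centre [0.4516 0.1493] ztop 0.037
side red 91 [311.9 227.2] rect centre [0.5486 0.2329] ztop 0.0553
side red 8 [310.1 237.4] rect centre [0.5488 0.2396] ztop 0.0465
side red 8 [315.9 251.1] rect centre [0.5384 0.2876] ztop 0.0365
top 0 0 0 0
side 111 [0.081  0.0063 0.1665] [ 0.074 -0.011  0.15 ] [0.087 0.013 0.176]
```

View pics/s5.png

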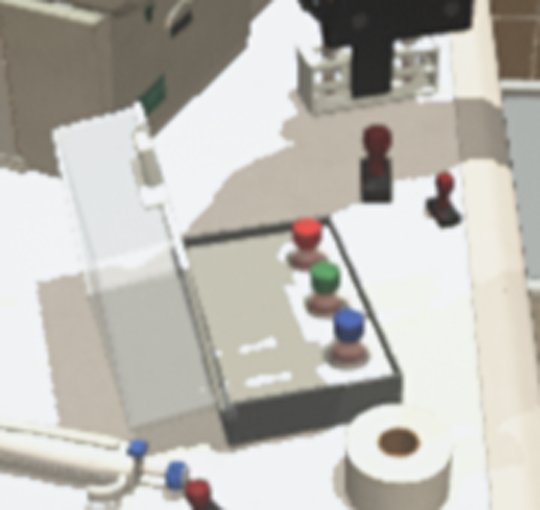

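vial_out (blue) is seated at crop (348,335) with its top at 0.055, level with its neighbours. The tongue sits at case x 0.081, z 0.15–0.176, as predicted. I'll pinch it now.

```bash
python3 -m creep '[{"grip":0,"tx":-2.8,"ty":-1.25,"tz":0,"spin":0},{"grip":0,"tx":-2.8,"ty":-1.25,"tz":0,"spin":0},{"grip":0,"tx":-2.8,"ty":-1.25,"tz":0,"spin":0},{"grip":0,"tx":-2.7,"ty":-1.2,"tz":0,"spin":0},{"grip":0,"tx":0,"ty":0,"tz":0,"spin":0},{"grip":0,"tx":0,"ty":0,"tz":1.5,"spin":0},{"grip":0,"tx":0,"ty":0,"tz":0,"spin":0},{"grip":0,"tx":0,"ty":0,"tz":0,"spin":0}]' 8|sed -n '2p;4p'
python3 go.py .639 .309 .178 106.4
```

```text
tool_pos: [0.638, 0.3102, 0.2175]
contact_force: [-0.0, 0.5, 1.1]
spin 0.1 shift [-0.09 -0.14  5.82] grip pt [0.638  0.3102 0.2362] ang 106.5 tilt 0.27 q7 1.07 open 0.500 ff 0.0 t 32.1 F [-0.   0.5  1.1]
```

```bash
python3 -m creep '[{"grip":0,"tx":-0.05,"ty":-0.15,"tz":1.5,"spin":0},{"grip":0,"tx":0,"ty":0,"tz":2,"spin":0},{"grip":0,"tx":0,"ty":0,"tz":1.5,"spin":0},{"grip":0,"tx":0,"ty":0,"tz":0.8,"spin":0},{"grip":0,"tx":0,"ty":0,"tz":0,"spin":0},{"grip":0,"tx":0,"ty":0,"tz":0,"spin":0}]' 8|sed -n '2p;4p'
python3 -m creep '[{"grip":-1,"tx":0,"ty":0,"tz":0,"spin":0},{"grip":-1,"tx":0,"ty":0,"tz":0,"spin":0},{"grip":-1,"tx":0,"ty":0,"tz":0,"spin":0},{"grip":-1,"tx":0,"ty":0,"tz":0,"spin":0},{"grip":-1,"tx":0,"ty":0,"tz":0,"spin":0},{"grip":-1,"tx":0,"ty":0,"tz":0,"spin":0},{"grip":-1,"tx":0,"ty":0,"tz":0,"spin":0}]'|tail -3
python3 go.py .639 .309 .178 106.4
```

```text
tool_pos: [0.6404, 0.3096, 0.162]
contact_force: [0.4, 0.5, 0.5]
contact_force: [-0.7, 3.3, 4.3]
opening: 0.249
finger_force: 8.0
spin 0.1 shift [ 0.21 -0.11  0.33] grip pt [0.6407 0.3106 0.1813] ang 106.5 tilt 0.16 q7 1.05 open 0.249 ff 8.0 t 33.2 F [-0.7  3.3  4.3]
```

```bash
python3 -m creep '[{"grip":-1,"tx":1.56,"ty":0,"tz":-0.22,"spin":0},{"grip":-1,"tx":1.32,"ty":0,"tz":-0.03,"spin":0},{"grip":-1,"tx":1.32,"ty":0,"tz":0.1,"spin":0},{"grip":-1,"tx":1.3,"ty":0,"tz":0.23,"spin":0},{"grip":-1,"tx":1.27,"ty":0,"tz":0.36,"spin":0},{"grip":-1,"tx":1.2,"ty":0,"tz":0.55,"spin":0},{"grip":-1,"tx":1.2,"ty":0,"tz":0.55,"spin":0},{"grip":-1,"tx":0,"ty":0,"tz":0,"spin":0}]'|tail -5
python3 go.py .5516 .2831 .165 106.4
python3 -m creep '[{"grip":-1,"tx":1.07,"ty":0,"tz":0.77,"spin":0},{"grip":-1,"tx":1.07,"ty":0,"tz":0.77,"spin":0},{"grip":-1,"tx":0.9,"ty":0,"tz":0.97,"spin":0},{"grip":-1,"tx":0.9,"ty":0,"tz":0.97,"spin":0},{"grip":-1,"tx":0.68,"ty":0,"tz":1.13,"spin":0},{"grip":-1,"tx":0.68,"ty":0,"tz":1.13,"spin":0},{"grip":-1,"tx":0,"ty":0,"tz":0,"spin":0},{"grip":-1,"tx":0,"ty":0,"tz":0,"spin":0}]'|tail -5
python3 go.py .487 .2645 .057 106.4
```

```text
tool_pos: [0.5495, 0.2838, 0.1456]
eef_rot: [-0.144, 0.99, 0.0, -0.002]
contact_force: [-4.4, 3.3, 5.7]
opening: 0.247
finger_force: 8.0
spin 0.2 shift [-0.18 -0.12 -0.07] grip pt [0.5495 0.2838 0.1643] ang 106.6 tilt 0.22 q7 0.93 open 0.247 ff 8.0 t 33.9 F [-4.4  3.3  5.7]
tool_pos: [0.5007, 0.2694, 0.0882]
eef_rot: [-0.144, 0.99, 0.0, -0.001]
contact_force: [-4.4, 3.9, 0.4]
opening: 0.246
finger_force: 8.0
spin 0.1 shift [ 1.44 -0.09  4.99] grip pt [0.5007 0.2694 0.1069] ang 106.5 tilt 0.15 q7 0.82 open 0.246 ff 8.0 t 34.5 F [-4.4  3.9  0.4]
```

```bash
python3 -m creep '[{"grip":-1,"tx":0.45,"ty":0,"tz":1.24,"spin":0},{"grip":-1,"tx":0.45,"ty":0,"tz":1.24,"spin":0},{"grip":-1,"tx":0.25,"ty":0,"tz":1.3,"spin":0},{"grip":-1,"tx":0.13,"ty":0,"tz":0.9,"spin":0},{"grip":-1,"tx":0,"ty":0,"tz":0.2,"spin":0},{"grip":-1,"tx":0,"ty":0,"tz":0,"spin":0},{"grip":-1,"tx":0,"ty":0,"tz":0,"spin":0}]'|tail -5
python3 go.py .487 .2645 .057 106.4
python3 -m creep '[{"grip":0,"tx":0,"ty":0,"tz":0,"spin":0},{"grip":0,"tx":0,"ty":0,"tz":0,"spin":0},{"grip":0,"tx":0,"ty":0,"tz":0,"spin":0},{"grip":0,"tx":0,"ty":0,"tz":0,"spin":0},{"grip":0,"tx":0,"ty":0,"tz":-1,"spin":0},{"grip":0,"tx":0,"ty":0,"tz":-3,"spin":0},{"grip":0,"tx":0,"ty":0,"tz":-4,"spin":0},{"grip":0,"tx":0,"ty":0,"tz":-3,"spin":0}]'|tail -5
python3 go.py .5006 .1101 .0435 106.4
python3 - <<'E'
from h import *
p,d=optics.snapshot("top");P=cloud("top",d).reshape(-1,3)
for nm,b in dict(lid=(.48,.63,.19,.38,.08,.1),stamp=(.47,.53,.08,.14,.045,.06),foot=(.47,.53,.07,.15,.009,.018),roll=(.44,.54,.36,.46,.03,.04)).items():
    m=(P[:,0]>b[0])&(P[:,0]<b[1])&(P[:,1]>b[2])&(P[:,1]<b[3])&(P[:,2]>b[4])&(P[:,2]<b[5]);Q=P[m]
    print(nm,len(Q),cv2.minAreaRect(Q[:,:2].astype(np.float32)),np.median(Q[:,2]),Q.mean(0))
E
```

```text
tool_pos: [0.489, 0.266, 0.0397]
eef_rot: [-0.144, 0.99, 0.001, -0.001]
contact_force: [-3.6, 5.1, -0.9]
opening: 0.25
finger_force: 8.0
spin 0.1 shift [ 0.24 -0.08  0.14] grip pt [0.489  0.266  0.0584] ang 106.5 tilt 0.10 q7 0.77 open 0.250 ff 8.0 t 35.1 F [-3.6  5.1 -0.9]
tool_pos: [0.4898, 0.2645, 0.1528]
eef_rot: [-0.143, 0.99, 0.0, 0.0]
contact_force: [0.2, 0.5, 0.1]
opening: 0.496
finger_force: 0.0
spin 0.0 shift [  3.33 -15.11  12.79] grip pt [0.4898 0.2645 0.1715] ang 106.4 tilt 0.05 q7 0.85 open 0.496 ff 0.0 t 35.8 F [0.2 0.5 0.1]
lid 66 ((0.4998658299446106, 0.34336116909980774), (0.023439817130565643, 0.013969969935715199), 15.99672794342041) 0.09204356863354184 [0.49740782 0.34335433 0.09158117]
stamp 0 ((0.0, 0.0), (0.0, 0.0), 0.0) nan [nan nan nan]
foot 0 ((0.0, 0.0), (0.0, 0.0), 0.0) nan [nan nan nan]
roll 396 ((0.48721960186958313, 0.4200197458267212), (0.06170697510242462, 0.04535593464970589), 16.681533813476562) 0.03633421089408842 [0.48712802 0.41845893 0.03624347]
  return _methods._mean(a, axis=axis, dtype=dtype,
  ret = ret.dtype.type(ret / rcount)
<stdin>:5: RuntimeWarning: Mean of empty slice.
  ret = um.true_divide(
```

The lid is shut again, with the visible corner at z 0.092. Now I'll fetch the stamp.

```bash
python3 -m creep '[{"grip":0,"tx":0.56,"ty":-2.52,"tz":0,"spin":0},{"grip":0,"tx":0.56,"ty":-2.52,"tz":0,"spin":0},{"grip":0,"tx":0.56,"ty":-2.52,"tz":0,"spin":0},{"grip":0,"tx":0.55,"ty":-2.52,"tz":0,"spin":0},{"grip":0,"tx":0.55,"ty":-2.52,"tz":0,"spin":0},{"grip":0,"tx":0.55,"ty":-2.52,"tz":0,"spin":0},{"grip":0,"tx":0,"ty":0,"tz":2,"spin":0},{"grip":0,"tx":0,"ty":0,"tz":2,"spin":0}]' 12|sed -n '2p;4p'
python3 -m creep '[{"grip":0,"tx":0,"ty":0,"tz":2,"spin":0},{"grip":0,"tx":0,"ty":0,"tz":0,"spin":0},{"grip":0,"tx":0,"ty":0,"tz":0,"spin":0},{"grip":0,"tx":0,"ty":0,"tz":0,"spin":0}]' 12|sed -n '2p;4p'
python3 go.py .5006 .1101 .043 106.4
```

```text
tool_pos: [0.5018, 0.1074, 0.1109]
contact_force: [0.2, 0.3, 0.5]
tool_pos: [0.5008, 0.1105, 0.091]
contact_force: [0.3, -0.2, -0.4]
spin 0.0 shift [ 0.04 -0.03  6.67] grip pt [0.5008 0.1105 0.1097] ang 106.4 tilt 0.07 q7 0.98 open 0.503 ff 0.0 t 36.8 F [ 0.3 -0.2 -0.4]
```

```bash
python3 -m creep '[{"grip":0,"tx":0,"ty":0,"tz":2,"spin":0},{"grip":0,"tx":0,"ty":0,"tz":2,"spin":0},{"grip":0,"tx":0,"ty":0,"tz":1.6,"spin":0},{"grip":0,"tx":0,"ty":0,"tz":0.7,"spin":0},{"grip":0,"tx":0,"ty":0,"tz":0.3,"spin":0},{"grip":0,"tx":0,"ty":0,"tz":0,"spin":0},{"grip":0,"tx":0,"ty":0,"tz":0,"spin":0}]' 12|sed -n '2p;4p'
python3 -m creep '[{"grip":-1,"tx":0,"ty":0,"tz":0,"spin":0},{"grip":-1,"tx":0,"ty":0,"tz":0,"spin":0},{"grip":-1,"tx":0,"ty":0,"tz":0,"spin":0},{"grip":-1,"tx":0,"ty":0,"tz":0,"spin":0},{"grip":-1,"tx":0,"ty":0,"tz":0,"spin":0},{"grip":-1,"tx":0,"ty":0,"tz":0,"spin":0},{"grip":-1,"tx":0,"ty":0,"tz":0,"spin":0}]'|tail -3
python3 -m creep '[{"grip":-1,"tx":0,"ty":0,"tz":-1,"spin":0},{"grip":-1,"tx":0,"ty":0,"tz":-3,"spin":0},{"grip":-1,"tx":0,"ty":0,"tz":-3.5,"spin":0},{"grip":-1,"tx":0,"ty":0,"tz":-3.5,"spin":0},{"grip":-1,"tx":0,"ty":0,"tz":-3,"spin":0},{"grip":-1,"tx":0,"ty":0,"tz":-1.5,"spin":0},{"grip":-1,"tx":0,"ty":0,"tz":0,"spin":0},{"grip":-1,"tx":0,"ty":0,"tz":0,"spin":0}]'|tail -3
python3 go.py .5682 .329 .135 106.4
```

```text
tool_pos: [0.501, 0.1105, 0.025]
contact_force: [-0.3, 0.4, -0.8]
contact_force: [-0.3, 1.0, 4.5]
opening: 0.237
finger_force: 11.5
contact_force: [-0.2, -1.1, -1.0]
opening: 0.239
finger_force: 11.9
spin 0.0 shift [-12.67  19.11   6.36] grip pt [0.5005 0.1099 0.1985] ang 106.4 tilt 0.07 q7 1.08 open 0.239 ff 11.9 t 38.7 F [-0.2 -1.1 -1. ]
```

```bash
python3 -m creep '[{"grip":-1,"tx":-1.58,"ty":2.39,"tz":0,"spin":0},{"grip":-1,"tx":-1.58,"ty":2.39,"tz":0,"spin":0},{"grip":-1,"tx":-1.58,"ty":2.39,"tz":0,"spin":0},{"grip":-1,"tx":-1.58,"ty":2.39,"tz":0,"spin":0},{"grip":-1,"tx":-1.58,"ty":2.39,"tz":0,"spin":0},{"grip":-1,"tx":-1.58,"ty":2.39,"tz":0,"spin":0},{"grip":-1,"tx":-1.58,"ty":2.39,"tz":0,"spin":0},{"grip":-1,"tx":-1.58,"ty":2.39,"tz":0,"spin":0}]'|sed -n '2p'
python3 -m creep '[{"grip":-1,"tx":0,"ty":0,"tz":0,"spin":0},{"grip":-1,"tx":0,"ty":0,"tz":0,"spin":0},{"grip":-1,"tx":0,"ty":0,"tz":2,"spin":0},{"grip":-1,"tx":0,"ty":0,"tz":2,"spin":0},{"grip":-1,"tx":0,"ty":0,"tz":0.8,"spin":0},{"grip":-1,"tx":0,"ty":0,"tz":0,"spin":0},{"grip":-1,"tx":0,"ty":0,"tz":0,"spin":0},{"grip":-1,"tx":0,"ty":0,"tz":0,"spin":0}]'|sed -n '2p;4p;5p'
python3 go.py .568 .329 .1365 106.4
```

```text
tool_pos: [0.5667, 0.3298, 0.1767]
tool_pos: [0.568, 0.3292, 0.1318]
contact_force: [0.4, 0.4, 0.1]
opening: 0.24
spin 0.0 shift [ 0.   -0.02  1.4 ] grip pt [0.568  0.3292 0.1505] ang 106.4 tilt 0.06 q7 0.89 open 0.240 ff 11.9 t 40.0 F [0.4 0.4 0.1]
```

```bash
python3 -m creep '[{"grip":-1,"tx":0,"ty":0,"tz":0.6,"spin":0},{"grip":-1,"tx":0,"ty":0,"tz":0.5,"spin":0},{"grip":-1,"tx":0,"ty":0,"tz":0.25,"spin":0},{"grip":-1,"tx":0,"ty":0,"tz":0,"spin":0},{"grip":-1,"tx":0,"ty":0,"tz":0,"spin":0}]'|sed -n '2p;4p'
python3 go.py .568 .329 .1365 106.4
python3 -m creep '[{"grip":0,"tx":0,"ty":0,"tz":0,"spin":0},{"grip":0,"tx":0,"ty":0,"tz":0,"spin":0},{"grip":0,"tx":0,"ty":0,"tz":0,"spin":0},{"grip":0,"tx":0,"ty":0,"tz":0,"spin":0},{"grip":0,"tx":0,"ty":0,"tz":-1.5,"spin":0},{"grip":0,"tx":0,"ty":0,"tz":-3,"spin":0},{"grip":0,"tx":0,"ty":0,"tz":-3,"spin":0},{"grip":0,"tx":0,"ty":0,"tz":-1.5,"spin":0}]'|sed -n '2p;5p'
python3 go.py .4894 .4121 .2 106.4
```

```text
tool_pos: [0.5674, 0.3293, 0.1174]
contact_force: [-0.4, -0.8, 0.7]
spin 0.0 shift [-0.05 -0.05 -0.04] grip pt [0.5674 0.3293 0.1361] ang 106.4 tilt 0.02 q7 0.88 open 0.240 ff 11.9 t 40.4 F [-0.4 -0.8  0.7]
tool_pos: [0.5686, 0.3306, 0.2111]
opening: 0.501
spin 0.0 shift [ 5.31 10.05  2.98] grip pt [0.5686 0.3306 0.2298] ang 106.4 tilt 0.28 q7 0.94 open 0.501 ff 0.0 t 41.1 F [ 0.8 -0.   0. ]
```

```bash
python3 -m creep '[{"grip":1,"tx":1.33,"ty":2.5,"tz":0,"spin":0},{"grip":1,"tx":1.33,"ty":2.5,"tz":0,"spin":0},{"grip":1,"tx":1.33,"ty":2.5,"tz":0,"spin":0},{"grip":1,"tx":1.3,"ty":2.5,"tz":0,"spin":0},{"grip":1,"tx":0,"ty":0,"tz":0,"spin":7},{"grip":1,"tx":0,"ty":0,"tz":0,"spin":7},{"grip":1,"tx":0,"ty":0,"tz":0,"spin":7},{"grip":1,"tx":0,"ty":0,"tz":0,"spin":7}]'|sed -n 2p
python3 -m creep '[{"grip":1,"tx":0,"ty":0,"tz":0,"spin":7},{"grip":1,"tx":0,"ty":0,"tz":0,"spin":7},{"grip":1,"tx":0,"ty":0,"tz":0,"spin":7},{"grip":1,"tx":0,"ty":0,"tz":0,"spin":7},{"grip":1,"tx":0,"ty":0,"tz":0,"spin":7},{"grip":1,"tx":0,"ty":0,"tz":0,"spin":7},{"grip":1,"tx":0,"ty":0,"tz":0,"spin":7},{"grip":1,"tx":0,"ty":0,"tz":0,"spin":7}]'|sed -n 2p
python3 -m creep '[{"grip":1,"tx":0,"ty":0,"tz":2,"spin":6},{"grip":1,"tx":0,"ty":0,"tz":3,"spin":0},{"grip":1,"tx":0,"ty":0,"tz":3,"spin":0},{"grip":1,"tx":0,"ty":0,"tz":3,"spin":0},{"grip":1,"tx":0,"ty":0,"tz":0,"spin":0},{"grip":1,"tx":0,"ty":0,"tz":0,"spin":0},{"grip":1,"tx":0,"ty":0,"tz":0,"spin":0}]'|sed -n '2p;5p'
python3 go.py .4892 .412 .027 16.4
```

```text
tool_pos: [0.4883, 0.4105, 0.2077]
tool_pos: [0.4883, 0.4105, 0.2077]
tool_pos: [0.4893, 0.4111, 0.0991]
opening: 0.999
spin 0.0 shift [ 0.08 -0.01  9.08] grip pt [0.4893 0.4111 0.1178] ang 16.4 tilt 0.14 q7 -0.48 open 0.999 ff 0.0 t 43.0 F [ 0.2 -0.1  0.2]
```

```bash
python3 -m creep '[{"grip":1,"tx":0.05,"ty":0,"tz":2,"spin":0},{"grip":1,"tx":0,"ty":0,"tz":2.5,"spin":0},{"grip":1,"tx":0,"ty":0,"tz":2.5,"spin":0},{"grip":1,"tx":0,"ty":0,"tz":1.2,"spin":0},{"grip":1,"tx":0,"ty":0,"tz":0.8,"spin":0},{"grip":1,"tx":0,"ty":0,"tz":0,"spin":0},{"grip":1,"tx":0,"ty":0,"tz":0,"spin":0}]' 12|sed -n '2p;4p'
python3 -m creep '[{"grip":-1,"tx":0,"ty":0,"tz":0,"spin":0},{"grip":-1,"tx":0,"ty":0,"tz":0,"spin":0},{"grip":-1,"tx":0,"ty":0,"tz":0,"spin":0},{"grip":-1,"tx":0,"ty":0,"tz":0,"spin":0},{"grip":-1,"tx":0,"ty":0,"tz":0,"spin":0},{"grip":-1,"tx":0,"ty":0,"tz":0,"spin":0},{"grip":-1,"tx":0,"ty":0,"tz":0,"spin":0},{"grip":-1,"tx":0,"ty":0,"tz":0,"spin":0}]'|tail -3
python3 go.py .4892 .412 .027 16.4
python3 -m creep '[{"grip":-1,"tx":0,"ty":0,"tz":-1.5,"spin":0},{"grip":-1,"tx":0,"ty":0,"tz":-3,"spin":0},{"grip":-1,"tx":0,"ty":0,"tz":-3.5,"spin":0},{"grip":-1,"tx":0,"ty":0,"tz":-3.5,"spin":0},{"grip":-1,"tx":0,"ty":0,"tz":-3.5,"spin":0},{"grip":-1,"tx":0,"ty":0,"tz":-2.5,"spin":0},{"grip":-1,"tx":0,"ty":0,"tz":0,"spin":0},{"grip":-1,"tx":0,"ty":0,"tz":0,"spin":0}]'|tail -3
python3 go.py .5908 .2505 .13 16.4
```

```text
tool_pos: [0.4892, 0.4115, 0.0088]
contact_force: [-0.2, 0.7, -0.3]
contact_force: [-0.1, -0.5, 6.0]
opening: 0.692
finger_force: 12.0
spin 0.0 shift [ 0.07  0.06 -0.02] grip pt [0.4888 0.4111 0.0268] ang 16.4 tilt 0.07 q7 -0.48 open 0.692 ff 12.0 t 44.2 F [-0.1 -0.5  6. ]
contact_force: [-0.8, -0.6, -1.7]
opening: 0.691
finger_force: 12.0
spin 0.0 shift [-18.3    5.24   7.3 ] grip pt [0.4887 0.4111 0.2031] ang 16.4 tilt 0.16 q7 -0.48 open 0.691 ff 12.0 t 44.9 F [-0.8 -0.6 -1.7]
```

```bash
python3 -m creep '[{"grip":-1,"tx":-2.29,"ty":0.655,"tz":0,"spin":0},{"grip":-1,"tx":-2.29,"ty":0.655,"tz":0,"spin":0},{"grip":-1,"tx":-2.29,"ty":0.655,"tz":0,"spin":0},{"grip":-1,"tx":-2.29,"ty":0.655,"tz":0,"spin":0},{"grip":-1,"tx":-2.29,"ty":0.655,"tz":0,"spin":0},{"grip":-1,"tx":-2.29,"ty":0.655,"tz":0,"spin":0},{"grip":-1,"tx":-2.29,"ty":0.655,"tz":0,"spin":0},{"grip":-1,"tx":-2.29,"ty":0.655,"tz":0,"spin":0}]'|sed -n '2p'
python3 -m creep '[{"grip":-1,"tx":0,"ty":0,"tz":0,"spin":0},{"grip":-1,"tx":0,"ty":0,"tz":0,"spin":0},{"grip":-1,"tx":0,"ty":0,"tz":0,"spin":0},{"grip":-1,"tx":0,"ty":0,"tz":2,"spin":0},{"grip":-1,"tx":0,"ty":0,"tz":2.5,"spin":0},{"grip":-1,"tx":0,"ty":0,"tz":2,"spin":0},{"grip":-1,"tx":0,"ty":0,"tz":0,"spin":0},{"grip":-1,"tx":0,"ty":0,"tz":0,"spin":0}]'|sed -n '2p;4p;5p'
python3 go.py .5908 .2505 .12 16.4
```

```text
tool_pos: [0.5894, 0.2482, 0.1804]
tool_pos: [0.5886, 0.2511, 0.1164]
contact_force: [-0.6, 0.3, -1.0]
opening: 0.691
spin 0.2 shift [-0.13  0.2   1.51] grip pt [0.5886 0.2511 0.1351] ang 16.6 tilt 0.20 q7 -0.21 open 0.691 ff 12.0 t 46.2 F [-0.6  0.3 -1. ]
```

```bash
python3 -m creep '[{"grip":-1,"tx":-0.1,"ty":0.1,"tz":0.6,"spin":0},{"grip":-1,"tx":0,"ty":0,"tz":0.5,"spin":0},{"grip":-1,"tx":0,"ty":0,"tz":0.35,"spin":0},{"grip":-1,"tx":0,"ty":0,"tz":0.05,"spin":0},{"grip":-1,"tx":0,"ty":0,"tz":0,"spin":0},{"grip":-1,"tx":0,"ty":0,"tz":0,"spin":0}]'|sed -n '2p;4p'
python3 go.py .5908 .2505 .12 16.4
python3 -m creep '[{"grip":1,"tx":0,"ty":0,"tz":0,"spin":0},{"grip":1,"tx":0,"ty":0,"tz":0,"spin":0},{"grip":1,"tx":0,"ty":0,"tz":0,"spin":0},{"grip":1,"tx":0,"ty":0,"tz":0,"spin":0},{"grip":1,"tx":0,"ty":0,"tz":0,"spin":0},{"grip":1,"tx":0,"ty":0,"tz":-1.5,"spin":0},{"grip":1,"tx":0,"ty":0,"tz":-3,"spin":0},{"grip":1,"tx":0,"ty":0,"tz":-3.5,"spin":0}]'|sed -n '2p;5p'
python3 -m creep '[{"grip":1,"tx":0,"ty":0,"tz":-3.5,"spin":0},{"grip":1,"tx":0,"ty":-3,"tz":-2,"spin":0},{"grip":1,"tx":0,"ty":-4,"tz":0,"spin":0},{"grip":1,"tx":0,"ty":-4,"tz":0,"spin":0},{"grip":1,"tx":0,"ty":-4,"tz":0,"spin":0},{"grip":1,"tx":0,"ty":-3,"tz":0,"spin":0},{"grip":1,"tx":0,"ty":0,"tz":0,"spin":0},{"grip":1,"tx":0,"ty":0,"tz":0,"spin":0}]'|sed -n '2p;4p'
python3 look.py
python3 - <<'E'
from h import *
for n in("top","side"):
    D=np.load(n+"1.npz");P=cloud(n,D["d"]).reshape(-1,3)
    for nm,b in dict(roll=(.5,.65,.17,.30,.12,.137),knob=(.5,.62,.3,.4,.135,.155),foot=(.5,.62,.3,.4,.100,.112),lid=(.46,.65,.17,.4,.086,.098)).items():
        m=(P[:,0]>b[0])&(P[:,0]<b[1])&(P[:,1]>b[2])&(P[:,1]<b[3])&(P[:,2]>b[4])&(P[:,2]<b[5]);Q=P[m]
        if len(Q)>3:print(n,nm,len(Q),np.round(cv2.minAreaRect(Q[:,:2].astype(np.float32))[0],4),np.median(Q[:,2]).round(4))
p=np.load("side1.npz")["p"];cv2.imwrite("pics/s6.png",cv2.resize(p[120:320,220:400],None,fx=3,fy=3,interpolation=cv2.INTER_CUBIC)[...,::-1])
E
```

```text
tool_pos: [0.5919, 0.2493, 0.1029]
contact_force: [-0.7, -0.4, 0.0]
spin 0.0 shift [ 0.15 -0.07  0.16] grip pt [0.5919 0.2493 0.1216] ang 16.4 tilt 0.03 q7 -0.21 open 0.692 ff 12.0 t 46.8 F [-0.7 -0.4  0. ]
tool_pos: [0.5901, 0.2486, 0.1815]
opening: 0.999
tool_pos: [0.4179, 0.198, 0.238]
contact_force: [1.1, -0.2, 0.8]
top purple 35 [419.9 200.6] rect centre [ 0.5381 -0.0135] ztop 0.0855
top purple 35 [426.1 214.6] rect centre [ 0.5071 -0.0251] ztop 0.0852
top purple 35 [432.1 229.6] rect centre [ 0.4743 -0.0354] ztop 0.0856
top blue 37 [267. 213.] rect centre [0.5133 0.3185] ztop 0.094
side purple 38 [346.5 151.8] rect centre [ 0.4752 -0.0352] ztop 0.0834
side purple 35 [332.4 153.5] rect centre [ 0.5074 -0.0237] ztop 0.084
side purple 33 [319.5 156. ] rect centre [ 0.5389 -0.01  ] ztop 0.0825
side blue 16 [325.8 256.5] rect centre [0.5198 0.3625] ztop 0.0855
side red 32 [357.6 212.2] rect centre [0.4526 0.1483] ztop 0.0377
side red 53 [311.8 227.2] rect centre [0.5468 0.2911] ztop 0.0928
top roll 622 [0.5913 0.25  ] 0.1284
top knob 95 [0.5669 0.328 ] 0.1441
top foot 165 [0.5677 0.328 ] 0.1062
top lid 2402 [0.5618 0.2865] 0.0926
side roll 554 [0.5916 0.251 ] 0.1275
side knob 114 [0.5669 0.3314] 0.1428
side foot 187 [0.5679 0.3307] 0.1057
side lid 2531 [0.5617 0.2859] 0.0919
```

View pics/s6.png

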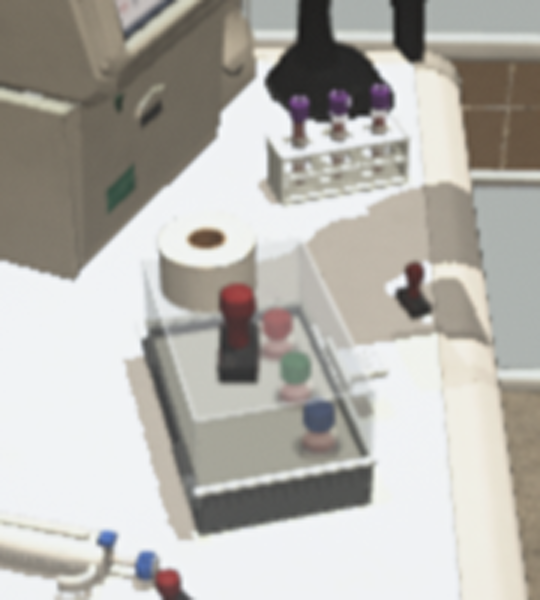

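The final view shows the roll at (207,260), the stamp at (238,335), three vials under the closed lid and the tube in the rack at (380,105). The roll and stamp are within about 1 mm of their start positions, and the lid is flat at 0.0926. I'm handing in.

```bash
python3 -c "
from plant import workorder
print(workorder.finish_job())"
```

```text
the job is handed in; nothing more can be done
None
```

I handed the job in after about 48 s of the 138 s; the hand-in returned no verdict, but the last camera check showed the tube in the rack, the left-out vial in the freed hole, the lid closed, and the roll and stamp upright on it within about 1 mm of where they started.

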